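# Clamp a padlock in a small bench vise with its ratchet lever

## Robot

A 6-joint arm with a two-finger parallel gripper is mounted at the origin on a cart in front of the work surface, level with it; the furniture and walls round the work are solid. World frame = base frame: x ahead of the robot, y to its left, z up, the work surface at z = 0. Lengths are in mm, angles in rad, forces in N, time in s.
With the tool pointing down it reaches from about 275 to 1000 mm from the base axis. Payload 8.4 kg.
Tool frame: the origin (TCP) lies at the very end of the fingers, on their centre line; the grasp point (between the pads) lies behind it (r.grip_point_offset is the x of the grasp point in the tool frame, in mm); x points along the fingers, z is the direction in which the jaws open and shut, and the axes are right-handed (so a half turn about x gives the same grasp; the last joint's range is limited). The gripper opens to 85 mm and grips with 20 to 120 N. Pads are 22 mm wide; open, the fingers measure 114 mm over their backs; the gripper's body (76 mm by 85 mm) begins 54 mm behind the grasp point. The pads swing forward as they close: fully open they stand 13 mm farther back than shut.
Start: joints at [1.274, 0.353, 1.633, -0, 1.155, -0.002], TCP at [181.591, 598.04, 200.881] pointing down, gripper open.
Joint ranges: [-2.63, 2.63], [-0.92, 2.1], [0.06, 2.66], [-1.3, 4.44], [0, 2.69], [-3.02, 3.02]. Speed limits (rad/s): [2.22, 2.22, 2.79, 3.14, 3.14, 3.14].

## Interface

Orientations are given as [roll, pitch, yaw] about the fixed x, y, z axes, in that order (R = Rz(yaw) Ry(pitch) Rx(roll)).
In Python, from rig import r, vision, order gives the robot as it stands. The module is installed in compiled form; this text tells all that it offers.
- The arm moves only by the tool step_arm, never from a script. Its argument "rows" is a list of rows, each a list of 7 numbers: the shift along the world's x, y, z in mm, then the turn, a rotation vector about the world's x, y, z in rad, then the finger opening in mm, from 0 to 85.4. A call has exactly 8 rows; each row is the pose to reach, as a shift and turn from the pose measured when the call began; what a row does not reach only later rows make up. A row lasts 1/8 s, in which the tool goes at most 62.5 mm and 10.7 degrees, less where a joint would pass 70% of its speed; a pose out of reach is approached as far as the arm can. A call with a gripper value outside its range is refused whole. The fingers move at their own pace and stop on an object; "force" is the grip in N (left out, the last holds). Time passes only in rows, so rows that repeat a pose let the fingers close, or fill a call up. It gives the time, the measured TCP pose, the force and the opening at its end, in the units of the state.
- r.sense(): the state, without advancing time (a new reading comes with each control period).
- vision.grab_frame(name): name is "side" or "top" or "wrist"; returns (picture, depth): 384x512x3 uint8, red, green, blue; 384x512 float32, mm along the optical axis (not along the pixel's ray), 0 where there is no reading.
- vision.camera_info(name): a dict with "K" (3x3 intrinsics, pixels), "origin" and "attitude" of the camera in the world; the wrist camera has in their place "tool_from_camera" (4x4, takes a point from camera to tool coordinates, whose origin is the TCP and whose axes are the tool frame's). Camera axes: x right, y down, z forward; pixel columns grow to the right and rows downward; lengths in mm; the calibration is good to about 2 mm. A picture is of the moment at which its call begins: read the wrist's pose just before it. camera_info takes no time and is no camera call.
- order.sign_off(): hands the job in, once; it reports no verdict.
The state is a dict: "clock": time; "qpos": joint angles; "qvel": joint speeds; "joint_efforts": joint torques, N m; "eef_pos": TCP position; "tcp_rot": TCP orientation; "contact_force": force on the tool from outside, world axes, zero at the start; "wrist_torque": the same for the moment, N m; "opening": opening from 0.0 (shut) to 1.0 (fully open).
Only numpy, scipy, OpenCV 4.12 (cv2) and the standard library are available. Lean on these libraries where they do the work, as an engineer would, in place of code of your own. Each camera call takes 0.05 s, during which the arm holds its last target.

## Task

Stand the brass padlock upright, shackle up, on the vise bed between the open jaws, about in the middle of their width, and let go of it. Then work the ratchet lever to and fro between its two stop posts to screw the jaw up until the padlock is held firmly: stop when pushing the knob round takes about 12 N, and never go past 15 N, or the jaws mark the soft brass. Let go of the lever wherever it is; do not shift the loose lock cylinder lying to the left.

Things in the scene. Friction and masses are not known exactly. Their poses are not given: they have to be found in the camera images.
- vise: small green vise, 157 x 94 mm, bolted to the bench (place and yaw vary). Origin at bench height under the seat; x along the screw, from lever end to fixed jaw, z up, y left. Bed top z = 30 mm, x = -60 to 9 mm; fixed jaw's face at x = 9 mm. Jaws 60 mm wide, tops at z = 42 mm; carriage behind the pad up to z = 52 mm. Screw bracket at x = -72 to -62 mm, up to z = 60 mm.
- jaw_seat (a point): middle of the seat on the bed, x = 0, y = 0, z = 30 mm in the vise's frame: the underside of the clamped padlock comes to lie here. Set down with its middle at x = -3 mm (2 mm either way) it is clear of both jaws in every start; the closing jaw then slides it up to the fixed jaw.
- padlock_mid (a point): loose brass padlock, 0.19 kg, standing upright: body 18 (x) x 42 (y) x 34 mm (z), shackle above it to 66 mm. The point is in its middle, 33 mm above its underside. Its x is square to the broad faces: grasp along x, fingertips 15 mm or more above the underside (the jaws cover the lowest 12 mm). The jaws squeeze along its x: turn it so that its x lies along the vise's x, either way round.
- padlock: the same padlock, origin at the centre of its underside, z up.
- jaw_pad: steel plate 8 x 60 x 11 mm, the moving jaw's face, on stiff springs. Origin in the middle of the face that meets the padlock, axes as the vise's. The jaws start 24 to 29.5 mm apart (varies). The screw drives it 5 mm per radian to the fixed jaw; it stays where it is left and does not open again.
- lever (a joint): ratchet lever angle, rad: 0 upright, positive = leaning to the vise's -y. Hinged about the vise's x, stops at -0.55 and 0.55; stays where it is left; start varies. Only positive swings turn the screw (and tighten). Negative ones click back over 24 teeth (0.26 rad each), so up to 0.26 rad of each tightening swing is idle.
- knob (a point): centre of the black ball knob, 26 mm across, on the lever's 10 mm rod. Push along its arc while it moves: under 3 N idle or backwards; 7 to 8.5 N turning the screw unloaded; once both jaws touch the padlock it climbs by 1 to 2 N per 0.1 rad: 10 N just firm, 12 N right, above 17 N the brass is marked. With the lever held still in mid-swing the push reads 2 to 3 N less (5 unloaded, 9 right).
- lock_cylinder: loose brass door-lock cylinder, 17 x 68 x 33 mm, lying at the left of the bench; not part of the job. Origin at the centre of its underside.
- lever_pivot (a point): point on the lever's axis, 115 mm from the knob's centre; x = -100, y = 0, z = 45 mm in the vise's frame. The knob moves on an arc about it, square to the vise's x. Beside the lever stand two rubber-capped stop posts, 12 mm thick, at y = +/-37.5 mm, up to z = 90 mm.
Not all that is in view belongs to the job. What is shaped like the padlock but pink is not meant.

How it is judged (in metres and radians):
On the way, in this order (a step that is already met when the one before it is completed fails the run):
1. the padlock stands upright on the vise bed between the jaws, let go, not yet clamped (z of padlock_mid in the frame of vise between 0.058 and 0.068 m and angle between padlock's own z axis and vertical below 0.12 rad and y of padlock_mid in the frame of vise between -0.015 and 0.015 m and contact force between the fingers and padlock below 0.1 N and contact force between jaw_pad and padlock below 15 N and x of padlock_mid in the frame of vise between -0.02 and 0.004 m), for 0.2 s.
2. the jaws hold the padlock firmly (z of padlock_mid in the frame of vise between 0.058 and 0.068 m and angle between padlock's own z axis and vertical below 0.12 rad and y of padlock_mid in the frame of vise between -0.015 and 0.015 m and contact force between jaw_pad and padlock above 50 N), for 0.2 s.
At the end, for the whole second after the job is handed in: The padlock stands upright (within 7 degrees) on the vise bed, within 15 mm of the middle of the jaws' width and square to them (within 6 degrees), squeezed by the moving jaw with more than 45 N (about 10 N at the knob), at rest, with padlock and lever let go (z of padlock_mid in the frame of vise between 0.058 and 0.068 m and angle between padlock's own z axis and vertical below 0.12 rad and y of padlock_mid in the frame of vise between -0.015 and 0.015 m and contact force between the fingers and padlock below 0.1 N and contact force between the fingers and vise below 0.1 N and contact force between jaw_pad and padlock above 45 N and angle between the x axis of padlock and the x axis of vise, either way round below 0.1 rad and linear speed of padlock below 0.02 m/s); the robot touches nothing.
It fails at once if the jaws press the padlock with more than 220 N (about 17 N at the moving knob) and mark it (contact force between jaw_pad and padlock above 220 N).
It fails at once if the lock cylinder is shifted by more than 30 mm (distance of lock_cylinder from where it was at the start of the episode above 0.03 m).
It also fails if it takes over 72 s, if anything falls off the work surface, if the arm or the gripper's body presses on something with over 40 N, if the wrist force passes 120 N, or if a joint passes its speed limit or range.

## Working session

There is one attempt and no reset: what is moved stays moved. The work goes in short steps, Python scripts to look and compute and a tool call to move; the robot and the scene stay as the last step left them, time stands still between calls to the robot, and variables do not carry over. Pictures are saved under pics/ and viewed, and the job is handed in when it is done.

Besides the shell and the picture viewer there is one more tool, called after ">>>" as name(argument=value, ...) on one line, values as JSON. step_arm: Moves the arm, as the interface text tells. Its arguments: {"type":"object","properties":{"rows":{"type":"array"},"force":{"type":"number"}},"required":["rows"]}

```bash
mkdir -p pics; cat > h.py <<'E'
import numpy as np, cv2
from rig import r, vision, order
def grab(n,save=None):
    s=r.sense(); p,d=vision.grab_frame(n)
    if save: cv2.imwrite('pics/'+save+'.png',p[:,:,::-1])
    return s,p,d
E
python3 - <<'E'
from h import *
s=r.sense(); print(s, r.grip_point_offset)
for n in ['side','top','wrist']:
    s,p,d=grab(n,n+'0'); np.savez('pics/%s0.npz'%n,p=p,d=d); print(n,vision.camera_info(n))
E
```

```text
{'clock': 0.0, 'qpos': array([ 1.27358093e+00,  3.53661966e-01,  1.63412330e+00, -3.55023264e-05,
        1.15522365e+00, -2.42553099e-03]), 'qvel': array([-0.00189614,  0.0005749 ,  0.00039016,  0.00233163,  0.00038652,
        0.00129125]), 'joint_efforts': array([-4.54516470e-03, -6.05229735e+01, -3.42055857e+01, -5.32229460e-04,
        9.69006156e-03,  7.15798228e-05]), 'eef_pos': array([181.46079314, 597.53243801, 200.15772878]), 'tcp_rot': array([-3.1211025 ,  1.5693797 , -1.84508168]), 'contact_force': array([-0.10561992,  1.78515972,  0.21708179]), 'wrist_torque': array([-0.01527176,  0.02999749, -0.02840359]), 'opening': 0.9969785305623624} -18.700000000000003
side {'K': array([[404.35763625,   0.        , 260.88431547],
       [  0.        , 404.35763625, 185.67264872],
       [  0.        ,   0.        ,   1.        ]]), 'origin': array([ 297.45359896, 1293.44005819,  754.69668783]), 'attitude': array([-2.13946698, -0.0034905 , -2.94581805])}
top {'K': array([[391.5363483 ,   0.        , 254.87307357],
       [  0.        , 391.5363483 , 194.50695552],
       [  0.        ,   0.        ,   1.        ]]), 'origin': array([ 363.83454952,  260.9624063 , 1176.84699071]), 'attitude': array([-3.04433863,  0.00933202, -1.57937238])}
wrist {'K': array([[314.29138733,   0.        , 257.63315251],
       [  0.        , 314.29138733, 192.2365894 ],
       [  0.        ,   0.        ,   1.        ]]), 'tool_from_camera': array([[ 2.32805128e-04, -2.83364535e-01,  9.59012245e-01,
        -1.72251308e+02],
       [-8.73651276e-05, -9.59012273e-01, -2.83364522e-01,
         7.21270432e+01],
       [ 9.99999969e-01, -1.78155132e-05, -2.48019154e-04,
         4.97328832e-01],
       [ 0.00000000e+00,  0.00000000e+00,  0.00000000e+00,
         1.00000000e+00]])}
```

View pics/side0.png

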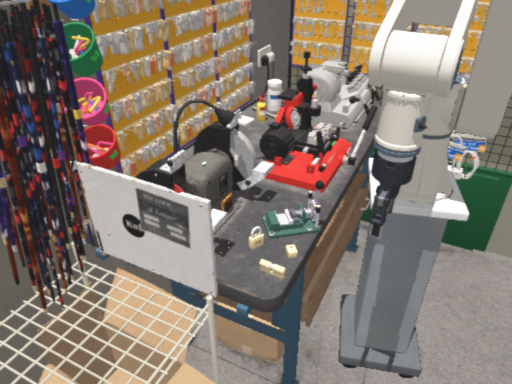

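View pics/top0.png

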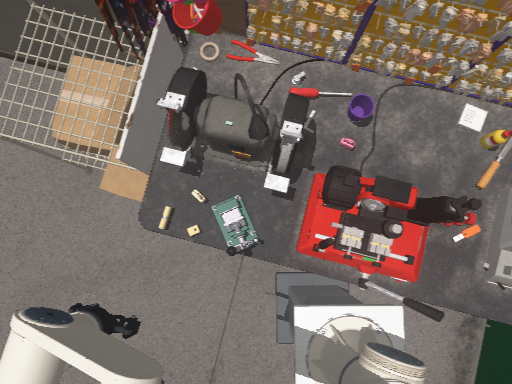

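View pics/wrist0.png

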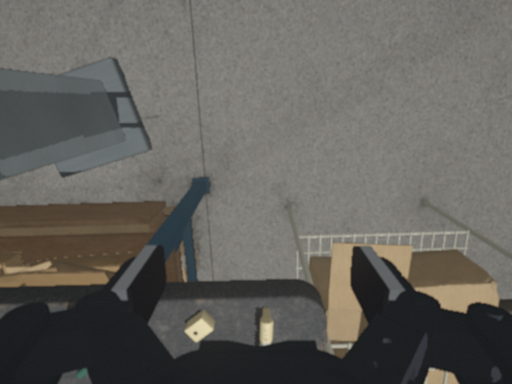

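```bash
python3 - <<'E'
from h import *
a=np.load('pics/side0.npz')['p'][:,:,::-1]; b=np.load('pics/top0.npz')['p'][:,:,::-1]
A=cv2.resize(a[190:290,235:335],None,fx=6,fy=6,interpolation=cv2.INTER_CUBIC)
B=cv2.resize(b[175:265,150:270],None,fx=6,fy=6,interpolation=cv2.INTER_CUBIC)
cv2.imwrite('pics/sidez.png',A);cv2.imwrite('pics/topz.png',B)
E
```

```text
(no output)
```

View pics/sidez.png

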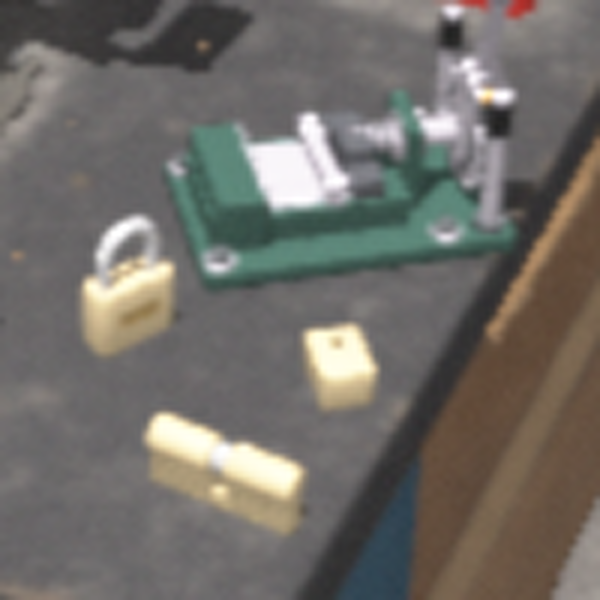

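View pics/topz.png

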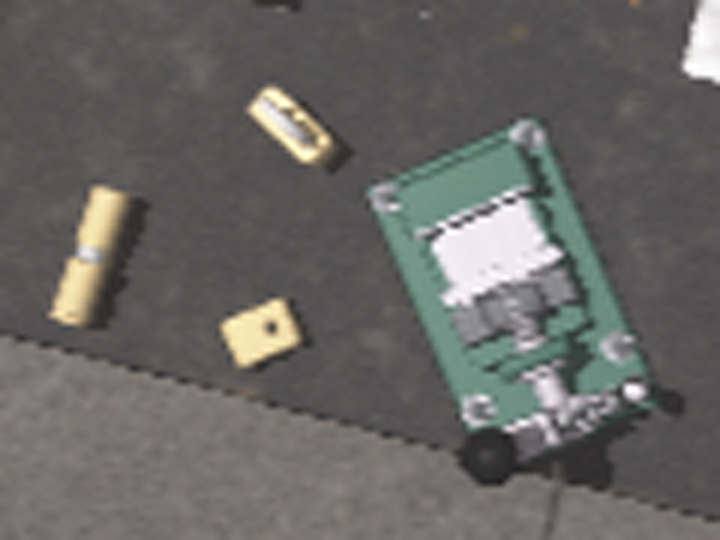

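```bash
cat >> h.py <<'E'
from scipy.spatial.transform import Rotation as Ro
def rpy(a): return Ro.from_euler('xyz',a).as_matrix()
def campose(n,s=None):
    c=vision.camera_info(n)
    if n=='wrist':
        T=np.eye(4);T[:3,:3]=rpy(s['tcp_rot']);T[:3,3]=s['eef_pos'];T=T@c['tool_from_camera'];return c['K'],T[:3,:3],T[:3,3]
    return c['K'],rpy(c['attitude']),np.array(c['origin'])
def rays(n,uv,s=None):
    K,R,o=campose(n,s); uv=np.atleast_2d(uv).astype(float)
    d=np.c_[uv,np.ones(len(uv))]@np.linalg.inv(K).T@R.T
    return o,d
def onz(n,uv,z,s=None):
    o,d=rays(n,uv,s); return o+d*((z-o[2])/d[:,2])[:,None]
def pts(n,uv,d,s=None):
    o,v=rays(n,uv,s); return o+v*np.atleast_1d(d)[:,None]
def tri(L):
    A=np.zeros((3,3));b=np.zeros(3)
    for o,d in L:
        d=d/np.linalg.norm(d);P=np.eye(3)-np.outer(d,d);A+=P;b+=P@o
    x=np.linalg.solve(A,b); return x,[np.linalg.norm((np.eye(3)-np.outer(d,d)/(d@d))@(x-o)) for o,d in L]
def proj(n,P,s=None):
    K,R,o=campose(n,s); q=(np.atleast_2d(P)-o)@R@K.T; return q[:,:2]/q[:,2:]
E
python3 - <<'E'
from h import *
s=r.sense(); print(rpy(s['tcp_rot']).round(3))
z=lambda u,v:(150+u/6,175+v/6)
for nm,p,h in [('padlock',z(292,127),40),('cyl',z(88,257),30),('cube',z(262,333),25),('plateTL',z(368,187),8),('plateTR',z(535,120),8),('plateBR',z(655,400),8),('knob',z(490,455),143)]:
    print(nm,onz('top',p,h).round(0))
D=np.load('pics/top0.npz')['d']
for u,v in [z(292,127),z(500,240),z(490,455),z(455,185)]: print(D[int(v),int(u)], pts('top',(int(u),int(v)),D[int(v),int(u)]).round(0))
E
```

```text
[[-0.    -0.957  0.291]
 [-0.001  0.291  0.957]
 [-1.     0.    -0.001]]
padlock [[472. 435.  40.]]
cyl [[410. 536.  30.]]
cube [[372. 451.  25.]]
plateTL [[444. 402.   8.]]
plateTR [[477. 318.   8.]]
plateBR [[337. 259.   8.]]
knob [[317. 332. 143.]]
1118.9667 [[470. 433.  64.]]
1149.0493 [[416. 335.  28.]]
999.39716 [[321. 332. 169.]]
1140.7169 [[445. 358.  39.]]
```

>>> step_arm(rows=[[37, -30, 0, 0, 0, 0.15, 85], [74, -60, 0, 0, 0, 0.31, 85], [111, -91, 0, 0, 0, 0.46, 85], [148, -121, 0, 0, 0, 0.62, 85], [185, -151, 0, 0, 0, 0.77, 85], [222, -182, 0, 0, 0, 0.93, 85], [259, -212, 0, 0, 0, 1.08, 85], [259, -212, 0, 0, 0, 1.08, 85]])

```text
clock: 1.15
eef_pos: [442.4, 383.7, 200.1]
tcp_rot: [2.995, 1.569, -0.934]
contact_force: [-0.4, 0.6, -0.2]
opening: 0.998
```

```bash
python3 - <<'E'
from h import *
import pickle
s,p,d=grab('wrist','w1'); pickle.dump((s,p,d),open('pics/w1.pkl','wb')); print(s['clock'],s['eef_pos'],rpy(s['tcp_rot']).round(3),np.abs(s['qvel']).max())
E
```

```text
1.15 [442.4417235  383.6599966  200.10845991] [[ 0.001 -0.709 -0.706]
 [-0.001 -0.706  0.709]
 [-1.     0.    -0.002]] 0.13061135131465493
```

View pics/w1.png

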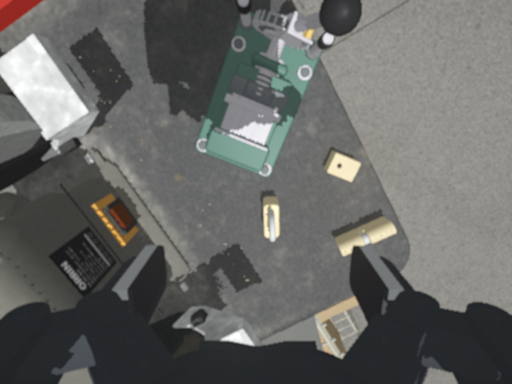

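>>> step_arm(rows=[[-15, -15, 0, 0, 0, 0, 85], [-30, -30, 0, 0, 0, 0, 85], [-45, -45, 0, 0, 0, 0, 85], [-50, -60, 0, 0, 0, 0, 85], [-50, -60, 0, 0, 0, 0, 85], [-50, -60, 0, 0, 0, 0, 85], [-50, -60, 0, 0, 0, 0, 85], [-50, -60, 0, 0, 0, 0, 85]])

```text
clock: 2.2
eef_pos: [391.4, 325.0, 200.0]
tcp_rot: [2.571, 1.57, -1.36]
contact_force: [-0.2, -0.4, -0.8]
opening: 0.994
```

```bash
python3 - <<'E'
from h import *
import pickle
s,p,d=grab('wrist','w2'); pickle.dump((s,p,d),open('pics/w2.pkl','wb')); print(s['clock'],s['eef_pos'],rpy(s['tcp_rot']).round(3),np.abs(s['qvel']).max())
for n in (1,2):
    s,p,d=pickle.load(open('pics/w%d.pkl'%n,'rb'))
    q=p[0:260,150:350] if n==1 else p[20:300,150:400]
    cv2.imwrite('pics/w%dz.png'%n,cv2.resize(q,None,fx=2.3 if n==1 else 2.1,fy=2.3 if n==1 else 2.1,interpolation=cv2.INTER_CUBIC)[:,:,::-1])
E
```

```text
2.2 [391.3765025  325.00828617 199.96476118] [[ 0.    -0.71  -0.704]
 [-0.001 -0.704  0.71 ]
 [-1.     0.001 -0.001]] 0.0036135684692634377
```

View pics/w1z.png

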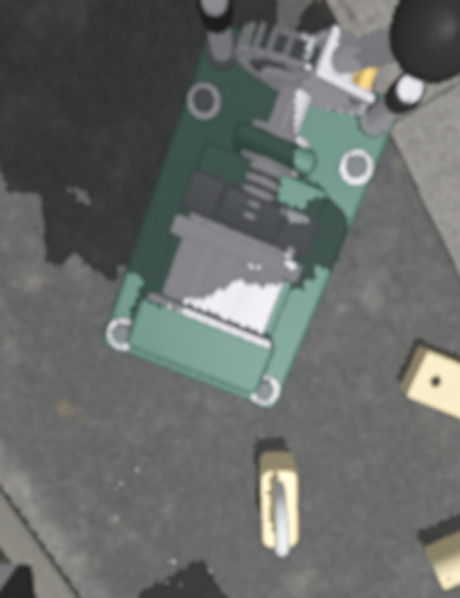

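View pics/w2.png

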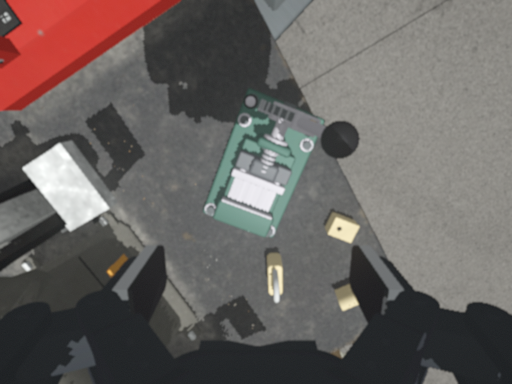

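View pics/w2z.png

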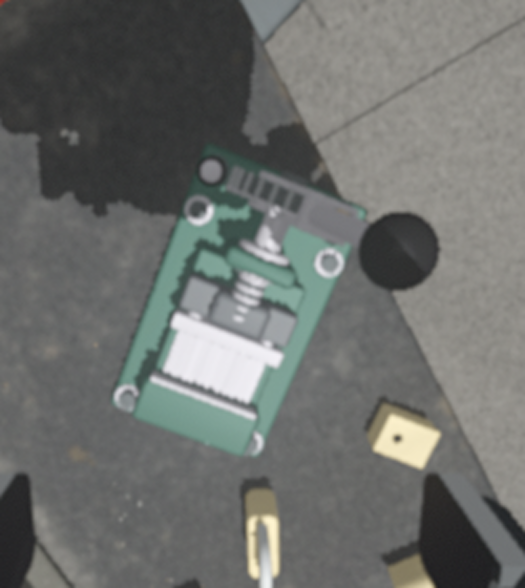

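```bash
python3 - <<'E'
from h import *
import pickle
L={n:pickle.load(open('pics/w%d.pkl'%n,'rb')) for n in (1,2)}
b1=[(150+x/2.3,y/2.3) for x,y in [(204,100),(357,167),(121,333),(265,390)]]
b2=[(150+x/2.1,20+y/2.1) for x,y in [(199,209),(330,262),(127,397),(252,443)]]
B=[]
for a,b in zip(b1,b2):
    o1,d1=rays('wrist',a,L[1][0]);o2,d2=rays('wrist',b,L[2][0]); x,e=tri([(o1,d1[0]),(o2,d2[0])]); B.append(x); print(x.round(1),np.round(e,2),proj('top',x).round(1),
     pts('wrist',a,L[1][2][int(round(a[1])),int(round(a[0]))],L[1][0]).round(1))
B=np.array(B)
print('dist',[np.linalg.norm(B[i]-B[j]).round(1) for i,j in((0,1),(2,3),(0,2),(1,3))])
for i,j in((2,0),(3,1)): v=B[i]-B[j]; print(np.arctan2(v[1],v[0]))
for i,j in((0,1),(2,3)): v=B[j]-B[i]; print(np.arctan2(v[1],v[0])-np.pi/2)
q=L[2][1][100:245,200:330]; cv2.imwrite('pics/w2zz.png',cv2.resize(q,None,fx=4,fy=4,interpolation=cv2.INTER_CUBIC)[:,:,::-1])
q=L[1][1][80:180,190:290]; cv2.imwrite('pics/w1zz.png',cv2.resize(q,None,fx=6,fy=6,interpolation=cv2.INTER_CUBIC)[:,:,::-1])
E
```

```text
[365.8 279.5  13. ] [0.08 0.08] [[252.3 232.1]] [[366.3 280.4  19.5]]
[335.8 349.9  11.5] [0.09 0.09] [[228.6 242.5]] [[336.7 349.6  16.6]]
[471.1 323.7  12.7] [0.11 0.11] [[237.2 196.8]] [[470.1 323.7  17.8]]
[440.7 395.1  12.8] [0.45 0.45] [[213.3 207.2]] [[440.4 394.   17.5]]
dist [np.float64(76.5), np.float64(77.6), np.float64(114.2), np.float64(114.2)]
0.39700334343717114
0.4066561348030065
0.4021317363405461
0.40229238687726365
```

View pics/w2zz.png

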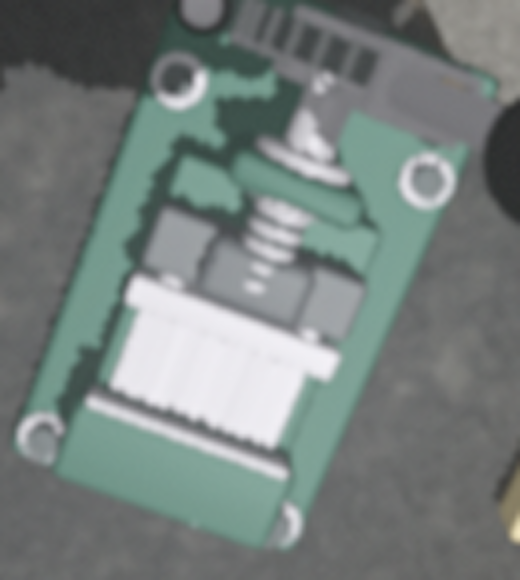

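View pics/w1zz.png

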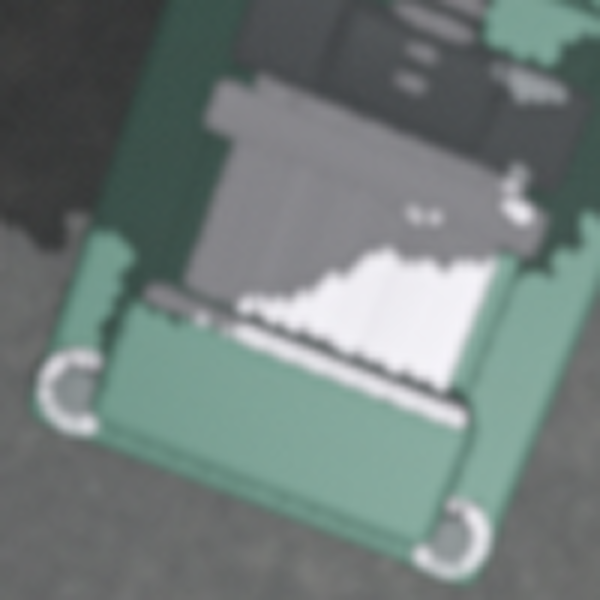

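```bash
python3 - <<'E'
from h import *
import pickle
L={n:pickle.load(open('pics/w%d.pkl'%n,'rb')) for n in (1,2)}
f=lambda a,o,k:(o[0]+(a[0]+.5)/k-.5,o[1]+(a[1]+.5)/k-.5)
yaw=0.402; ex=np.array([np.cos(yaw),np.sin(yaw)]); ey=np.array([-ex[1],ex[0]])
bm=np.array([(365.8+335.8+471.1+440.7)/4,(279.5+349.9+323.7+395.1)/4])
print('bolt mid',bm)
for nm,a1,a2 in [('fixR',(152,285),(92,394)),('fixL',(468,408),(290,465)),('movR',(207,125),(127,302)),('movL',(540,252),(333,380))]:
    u1=f(a1,(190,80),6);u2=f(a2,(200,100),4)
    o1,d1=rays('wrist',u1,L[1][0]);o2,d2=rays('wrist',u2,L[2][0]); x,e=tri([(o1,d1[0]),(o2,d2[0])])
    for z in (x,onz('wrist',u1,42,L[1][0])[0],onz('wrist',u2,42,L[2][0])[0]):
        w=z[:2]-bm; print(nm,z.round(1),np.round(e,2),'rel bolts',(w@ex).round(1),(w@ey).round(1))
E
```

```text
bolt mid [403.35 337.05]
fixR [442.6 321.1  38.6] [0.07 0.07] rel bolts 29.9 -30.1
fixR [442.2 321.2  42. ] [0.07 0.07] rel bolts 29.5 -29.8
fixR [441.5 320.7  42. ] [0.07 0.07] rel bolts 28.7 -30.0
fixL [418.9 375.5  37.7] [0.17 0.17] rel bolts 29.3 29.3
fixL [418.7 374.8  42. ] [0.17 0.17] rel bolts 28.9 28.7
fixL [417.8 374.3  42. ] [0.17 0.17] rel bolts 27.8 28.6
movR [416.2 309.7  40.6] [0.07 0.07] rel bolts 1.2 -30.2
movR [416.2 309.8  42. ] [0.07 0.07] rel bolts 1.1 -30.1
movR [415.9 309.6  42. ] [0.07 0.07] rel bolts 0.8 -30.1
movL [391.3 364.1  45.5] [0.18 0.18] rel bolts -0.5 29.6
movL [391.2 364.5  42. ] [0.18 0.18] rel bolts -0.5 30.0
movL [392.  364.9  42. ] [0.18 0.18] rel bolts 0.4 30.1
```

```bash
python3 - <<'E'
from h import *
import pickle
L={n:pickle.load(open('pics/w%d.pkl'%n,'rb')) for n in (1,2)}
q=L[1][1][185:250,245:300]; cv2.imwrite('pics/p1.png',cv2.resize(q,None,fx=9,fy=9,interpolation=cv2.INTER_CUBIC)[:,:,::-1])
q=L[2][1][240:310,250:305]; cv2.imwrite('pics/p2.png',cv2.resize(q,None,fx=8,fy=8,interpolation=cv2.INTER_CUBIC)[:,:,::-1])
E
```

```text
(no output)
```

View pics/p1.png

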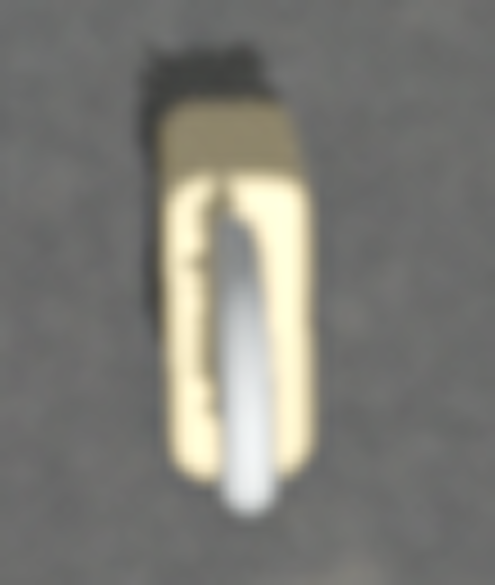

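View pics/p2.png

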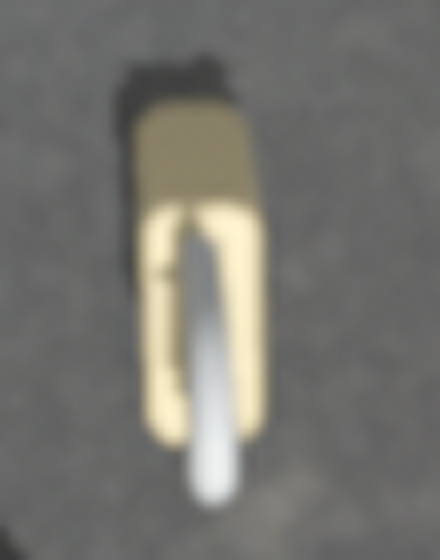

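```bash
python3 - <<'E'
from h import *
import pickle
L={n:pickle.load(open('pics/w%d.pkl'%n,'rb')) for n in (1,2)}
f=lambda a,o,k:(o[0]+(a[0]+.5)/k-.5,o[1]+(a[1]+.5)/k-.5)
C=[];Z1=[];Z2=[]
for a1,a2 in [((164,176),(141,202)),((308,176),(262,202)),((315,480),(266,442)),((174,480),(148,445))]:
    u1=f(a1,(245,185),9);u2=f(a2,(250,240),8)
    o1,d1=rays('wrist',u1,L[1][0]);o2,d2=rays('wrist',u2,L[2][0]); x,e=tri([(o1,d1[0]),(o2,d2[0])])
    C.append(x);Z1.append(onz('wrist',u1,34,L[1][0])[0]);Z2.append(onz('wrist',u2,34,L[2][0])[0]);print(x.round(1),np.round(e,2))
for Q in (C,Z1,Z2):
    Q=np.array(Q); c=Q.mean(0); lng=(Q[2]+Q[3]-Q[0]-Q[1])/2; sh=(Q[1]+Q[2]-Q[0]-Q[3])/2
    print(c.round(1),'long',np.linalg.norm(lng).round(1),np.arctan2(lng[1],lng[0]).round(3),'short',np.linalg.norm(sh).round(1),np.arctan2(sh[1],sh[0]).round(3))
print(proj('top',Q.mean(0)),proj('side',Q.mean(0)))
E
```

```text
[468.8 418.3  31.5] [0.04 0.04]
[455.9 431.2  31.7] [0.06 0.06]
[484.7 462.2  31.2] [0.06 0.06]
[497.1 448.4  33.4] [0.04 0.04]
[476.6 440.   32. ] long 41.8 0.819 short 18.5 2.329
[476.1 439.4  34. ] long 41.8 0.821 short 18.3 2.354
[475.8 439.   34. ] long 42.0 0.817 short 18.3 2.367
[[197.54146763 194.91766771]] [[256.83098825 235.06780468]]
```

>>> step_arm(rows=[[20, 28, -10, 0, 0, 0.01, 50], [42, 57, -30, 0, 0, 0.02, 50], [64, 86, -60, 0, 0, 0.038, 50], [84.8, 114.4, -90, 0, 0, 0.038, 50], [84.8, 114.4, -110, 0, 0, 0.038, 50], [84.8, 114.4, -110, 0, 0, 0.038, 50], [84.8, 114.4, -110, 0, 0, 0.038, 50], [84.8, 114.4, -110, 0, 0, 0.038, 50]], force=40)

```text
clock: 3.25
eef_pos: [476.5, 439.4, 91.5]
tcp_rot: [-2.198, 1.569, 0.192]
contact_force: [0.2, -0.4, 1.1]
opening: 0.589
```

```bash
python3 - <<'E'
from h import *
import pickle
s,p,d=grab('wrist','w3'); pickle.dump((s,p,d),open('pics/w3.pkl','wb')); print(s['clock'],s['eef_pos'],rpy(s['tcp_rot']).round(3),np.abs(s['qvel']).max(),s['opening'])
E
```

```text
3.25 [476.4766908  439.42763763  91.49595855] [[ 0.002 -0.683 -0.73 ]
 [ 0.    -0.73   0.683]
 [-1.    -0.001 -0.001]] 0.0027462151365934017 0.5891735867920906
```

View pics/w3.png

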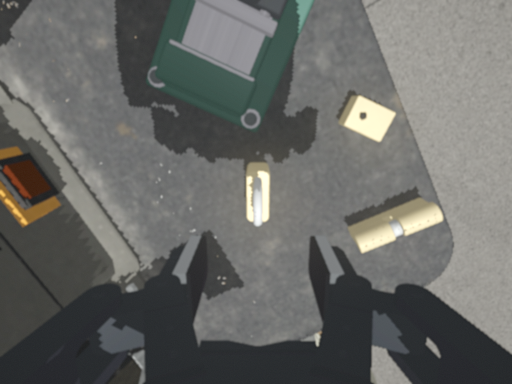

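>>> step_arm(rows=[[-0.3, 0, -25, 0, 0, 0, 50], [-0.3, 0, -50, 0, 0, 0, 50], [-0.3, 0, -68.5, 0, 0, 0, 50], [-0.3, 0, -68.5, 0, 0, 0, 50], [-0.3, 0, -68.5, 0, 0, 0, 10], [-0.3, 0, -68.5, 0, 0, 0, 10], [-0.3, 0, -68.5, 0, 0, 0, 10], [-0.3, 0, -68.5, 0, 0, 0, 10]], force=40)

```text
clock: 4.3
eef_pos: [476.3, 439.6, 23.2]
tcp_rot: [-2.072, 1.569, 0.318]
contact_force: [0.4, -0.0, -0.7]
opening: 0.115
```

```bash
python3 - <<'E'
from h import *
s,p,d=grab('wrist','w4'); print(s['clock'],s['eef_pos'],s['opening'],s['contact_force'])
E
```

```text
4.3 [476.32687695 439.57982416  23.24430193] 0.11492051160136112 [ 0.375581   -0.00840123 -0.71336738]
```

View pics/w4.png

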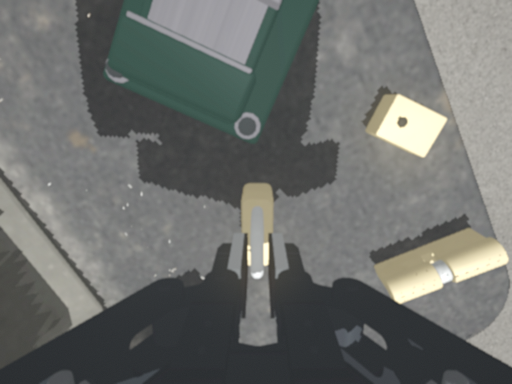

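>>> step_arm(rows=[[0, 0, 0, 0, 0, 0, 40], [0, 0, 0, 0, 0, 0, 40], [0, 0, -4, 0, 0, 0, 40], [0, 0, -7, 0, 0, 0, 40], [0, 0, -7, 0, 0, 0, 10], [0, 0, -7, 0, 0, 0, 10], [0, 0, -7, 0, 0, 0, 10], [0, 0, -7, 0, 0, 0, 10]], force=40)

```text
clock: 5.35
eef_pos: [476.3, 439.6, 16.3]
tcp_rot: [-2.074, 1.569, 0.316]
contact_force: [0.3, -0.3, -0.7]
opening: 0.115
```

```bash
python3 - <<'E'
from h import *
s,p,d=grab('wrist','w5'); print(s['clock'],s['eef_pos'],s['opening'],s['contact_force'])
E
```

```text
5.35 [476.30093213 439.60514173  16.25250519] 0.1154768921302815 [ 0.31118742 -0.27532705 -0.70477125]
```

View pics/w5.png

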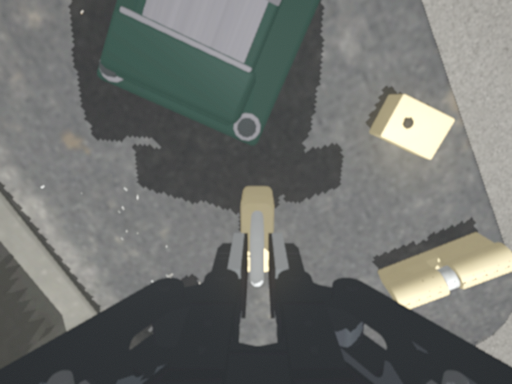

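>>> step_arm(rows=[[0, 0, 0, 0, 0, 0, 5], [0, 0, 0, 0, 0, 0, 5], [0, 0, 0, 0, 0, 0, 2], [0, 0, 0, 0, 0, 0, 2], [0, 0, 0, 0, 0, 0, 2], [0, 0, 0, 0, 0, 0, 2], [0, 0, 0, 0, 0, 0, 2], [0, 0, 0, 0, 0, 0, 2]], force=40)

```text
clock: 6.4
eef_pos: [476.4, 439.6, 16.3]
tcp_rot: [-2.059, 1.569, 0.331]
contact_force: [0.5, -0.5, 1.5]
opening: 0.058
```

```bash
python3 - <<'E'
from h import *
s,p,d=grab('wrist','w6'); print(s['clock'],s['eef_pos'],s['opening'],s['contact_force'])
cv2.imwrite('pics/w6z.png',cv2.resize(p[170:340,190:330],None,fx=3.5,fy=3.5,interpolation=cv2.INTER_CUBIC)[:,:,::-1])
s,p,d=grab('side','s6'); 
cv2.imwrite('pics/s6z.png',cv2.resize(p[200:270,220:320],None,fx=7,fy=7,interpolation=cv2.INTER_CUBIC)[:,:,::-1])
E
```

```text
6.4 [476.36091628 439.62654445  16.31715882] 0.05823812940810383 [ 0.53792984 -0.52307461  1.5080302 ]
```

View pics/w6z.png

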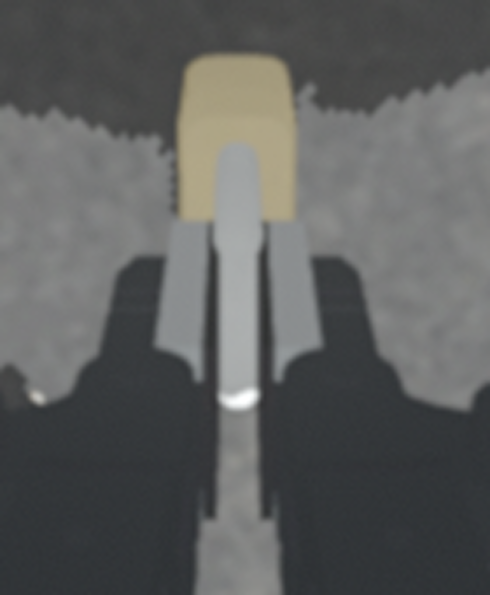

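View pics/s6z.png

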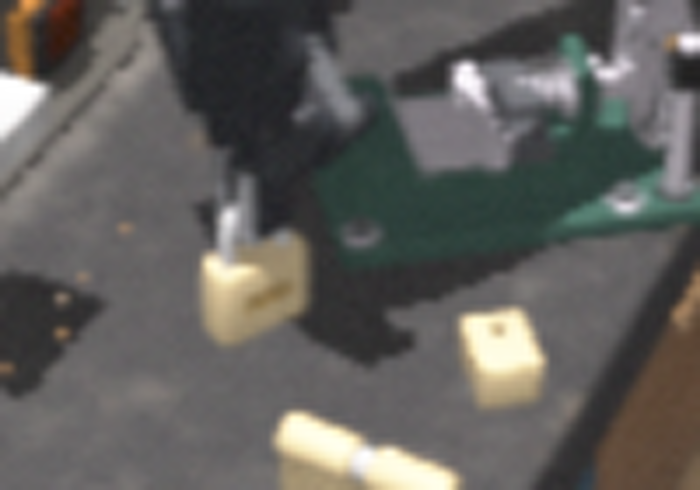

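```bash
python3 - <<'E'
from h import *
s,p,d=grab('wrist')
print(s['eef_pos'],s['contact_force'])
f=lambda X,Y:(190+X/3.5,170+Y/3.5)
for nm,a in [('plateL tip',(190,230)),('plateR tip',(288,230)),('plateL mid',(182,290)),('body top',(195,160)),('bodytop2',(200,205)),('shackle',(238,160)),('shackle top',(238,380)),('bodyside',(238,90)),('ground',(100,160)),('ground2',(400,100))]:
    u,v=map(int,f(*a)); P=pts('wrist',(u,v),d[v,u],s)[0]
    R=rpy(s['tcp_rot']); print(nm,d[v,u],P.round(1),'tool',(R.T@(P-s['eef_pos'])).round(1))
E
```

```text
[476.32798159 439.5660497   16.29260631] [0.2601806  0.63263913 1.70398122]
plateL tip 148.66345 [473.9 427.8  51.7] tool [-35.4  10.2  -6.3]
plateR tip 147.36641 [463.9 436.4  52.9] tool [-36.6  10.7   6.9]
plateL mid 131.55524 [473.7 427.5  69.5] tool [-53.2  10.5  -6.4]
body top 167.16772 [472.4 425.8  31.7] tool [-15.4  12.8  -6.5]
bodytop2 168.18784 [476.4 431.6  32.7] tool [-16.4   5.7  -5.5]
shackle 158.23535 [465.2 428.2  40. ] tool [-23.8  15.9   0.4]
shackle top 142.37418 [480. 444.  63.] tool [-46.7  -5.9   0.3]
bodyside 173.51982 [461.6 424.4  22.5] tool [-6.3 21.1  0.4]
ground 201.57277 [494.4 421.9  -0.6] tool [ 16.9   0.6 -25.2]
ground2 198.23975 [446.6 450.9  -0.6] tool [16.8 12.1 29.4]
```

```bash
python3 - <<'E'
from h import *
import pickle
for n in (1,3):
    s,p,d=pickle.load(open('pics/w%d.pkl'%n,'rb'))
    vv,uu=np.mgrid[225:330,80:430]; uv=np.c_[uu.ravel(),vv.ravel()]; dd=d[vv,uu].ravel(); m=dd>0
    P=pts('wrist',uv[m],dd[m],s); T=(P-s['eef_pos'])@rpy(s['tcp_rot'])
    k=T[:,0]<5; T=T[k]
    print(n,s['opening'],'max tool x',np.sort(T[:,0])[-5:], )
    for lo in range(-90,6,10):
        q=T[(T[:,0]>=lo)&(T[:,0]<lo+10)]
        if len(q): print(lo,len(q),'y',q[:,1].min().round(1),q[:,1].max().round(1),'|z|',np.abs(q[:,2]).min().round(1),np.abs(q[:,2]).max().round(1))
s,p,d=pickle.load(open('pics/w3.pkl','rb'))
R=rpy(s['tcp_rot'])
for t in [(0,10,-25),(-18.7,10,-25),(-35,10,-25)]: print(t,proj('wrist',s['eef_pos']+R@np.array(t),s))
E
```

```text
1 0.9978350173086067 max tool x [-42.55214579 -42.42654053 -42.4058095  -41.99567254 -41.39872526]
-90 1360 y 0.7 13.9 |z| 40.5 55.9
-80 1716 y -11.0 11.5 |z| 41.8 56.8
-70 1720 y -12.2 11.5 |z| 41.7 56.6
-60 1354 y -11.9 11.3 |z| 41.8 56.6
-50 574 y -11.7 11.1 |z| 42.0 54.4
3 0.5891735867920906 max tool x [-32.4230674  -32.36864206 -32.09994266 -32.02049057 -31.47529141]
-90 4958 y -2.1 13.8 |z| 22.7 57.3
-80 1686 y -11.1 13.7 |z| 24.7 56.3
-70 1321 y -12.0 11.3 |z| 24.5 38.5
-60 1091 y -11.9 11.3 |z| 24.6 39.1
-50 912 y -11.9 11.3 |z| 24.5 38.8
-40 320 y -11.6 11.1 |z| 24.7 36.8
(0, 10, -25) [[214.30643351 210.11152791]]
(-18.7, 10, -25) [[209.6126853  222.17418588]]
(-35, 10, -25) [[204.60047663 235.05526859]]
```

>>> step_arm(rows=[[0, 0, 0, 0, 0, 0, 40], [0, 0, 0, 0, 0, 0, 40], [0, 0, 0, 0, 0, 0, 40], [0, 0, -12, 0, 0, 0, 40], [0, 0, -24, 0, 0, 0, 40], [0, 0, -24, 0, 0, 0, 10], [0, 0, -24, 0, 0, 0, 10], [0, 0, -24, 0, 0, 0, 10]], force=40)

```text
clock: 7.55
eef_pos: [476.4, 439.7, -7.6]
tcp_rot: [-2.05, 1.569, 0.34]
contact_force: [-0.6, 0.4, -2.7]
opening: 0.194
```

```bash
python3 - <<'E'
from h import *
s,p,d=grab('wrist','w7'); print(s['clock'],s['eef_pos'],s['opening'],s['contact_force'])
cv2.imwrite('pics/w7z.png',cv2.resize(p[170:340,190:330],None,fx=3.5,fy=3.5,interpolation=cv2.INTER_CUBIC)[:,:,::-1])
E
```

```text
7.55 [476.40335118 439.65211031  -7.62752656] 0.1944110296687727 [-0.62308307  0.36971445 -2.66851327]
```

View pics/w7z.png

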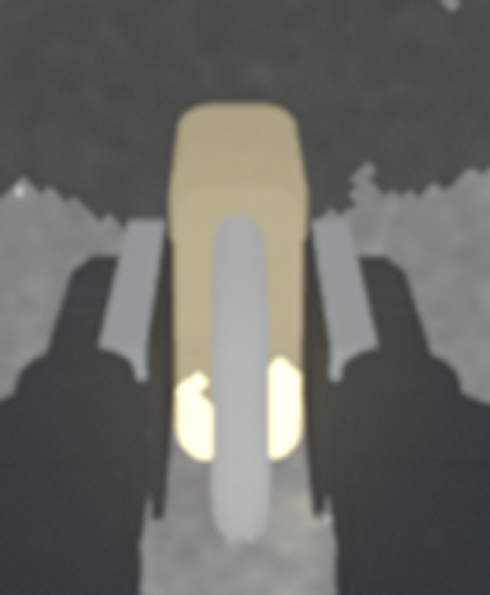

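>>> step_arm(rows=[[0, 0, 15, 0, 0, 0, 10], [0, 0, 40, 0, 0, 0, 10], [0, 0, 70, 0, 0, 0, 10], [-5, -10, 90, 0, 0, -0.18, 10], [-15, -25, 90, 0, 0, -0.36, 10], [-25, -42, 90, 0, 0, -0.54, 10], [-35, -58, 90, 0, 0, -0.72, 10], [-45, -75, 90, 0, 0, -0.9, 10]])

```text
clock: 8.6
eef_pos: [431.4, 364.5, 83.7]
tcp_rot: [-1.554, 1.568, -0.07]
contact_force: [0.1, 0.3, -1.5]
opening: 0.194
```

```bash
python3 - <<'E'
from h import *
s=r.sense();z=rpy(s['tcp_rot'])[:,2]; print(s['clock'],s['eef_pos'],s['opening'],s['qpos'].round(2),'ang',np.arctan2(z[1],z[0]),s['contact_force'])
print('need',np.array([418.2,343.1])-s['eef_pos'][:2], 0.402-np.arctan2(z[1],z[0]))
E
```

```text
8.6 [431.37483202 364.4879072   83.74132854] 0.19394640065108995 [ 0.7   0.4   1.86 -0.    0.88 -0.78] ang 1.4839910245978614 [ 0.14323915  0.25600681 -1.46972855]
need [-13.17483202 -21.3879072 ] -1.0819910245978615
```

>>> step_arm(rows=[[-3, -4, 0, 0, 0, -0.18, 10], [-6, -8, 0, 0, 0, -0.36, 10], [-9, -13, 0, 0, 0, -0.54, 10], [-12, -18, 0, 0, 0, -0.72, 10], [-13.2, -21.4, 0, 0, 0, -0.9, 10], [-13.2, -21.4, 0, 0, 0, -1.082, 10], [-13.2, -21.4, 0, 0, 0, -1.082, 10], [-13.2, -21.4, 0, 0, 0, -1.082, 10]])

```text
clock: 9.6
eef_pos: [418.4, 343.3, 84.4]
tcp_rot: [-1.294, 1.568, -0.888]
contact_force: [-0.5, 0.2, -1.5]
opening: 0.196
```

```bash
python3 - <<'E'
from h import *
import pickle
s,p,d=grab('wrist','w8'); pickle.dump((s,p,d),open('pics/w8.pkl','wb'))
z=rpy(s['tcp_rot'])[:,2]; print(s['clock'],s['eef_pos'],s['opening'],'ang',np.arctan2(z[1],z[0]),s['contact_force'])
cv2.imwrite('pics/w8z.png',cv2.resize(p[90:340,120:400],None,fx=2.4,fy=2.4,interpolation=cv2.INTER_CUBIC)[:,:,::-1])
s,p,d=grab('side','s8'); 
cv2.imwrite('pics/s8z.png',cv2.resize(p[160:260,230:340],None,fx=6,fy=6,interpolation=cv2.INTER_CUBIC)[:,:,::-1])
E
```

```text
9.6 [418.39384559 343.25698908  84.37083058] 0.19601441419294463 ang 0.4060853575105931 [-0.48288511  0.16708113 -1.52656739]
```

View pics/w8z.png

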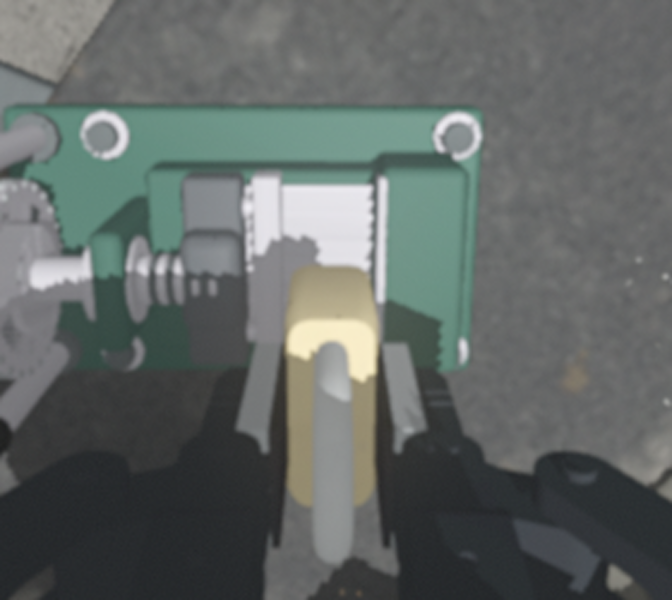

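View pics/s8z.png

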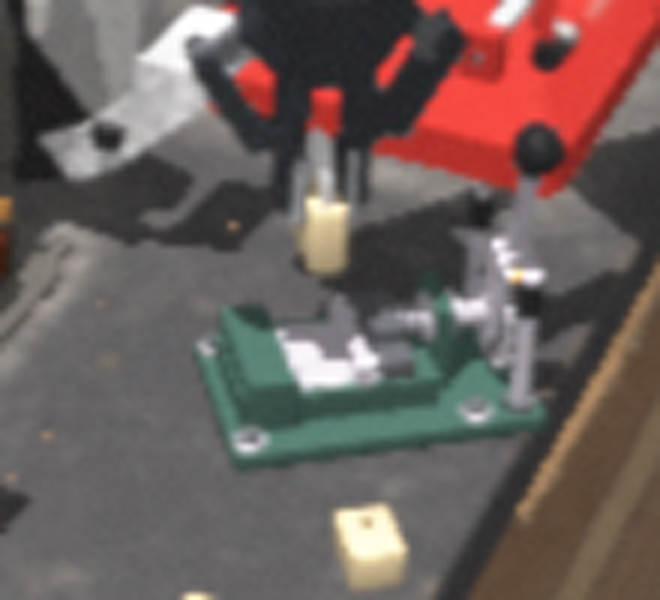

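```bash
python3 - <<'E'
from h import *
import pickle
s,p,d=pickle.load(open('pics/w8.pkl','rb')); R=rpy(s['tcp_rot'])
f=lambda a:(120+(a[0]+.5)/2.4-.5,90+(a[1]+.5)/2.4-.5)
for nm,a,z in [('fix far',(378,178),42),('fix near',(377,300),42),('mov far',(282,177),42),('mov near',(285,233),42),('body top L',(288,335),113+2),('body R',(376,335),115),('boltR',(458,135),12.5),('boltL',(103,135),12.5),('plateTL',(247,172),42)]:
    P=onz('wrist',f(a),z,s)[0]; print(nm,P.round(1),'tool y,z',(R.T@(P-s['eef_pos']))[1:].round(1))
E
```

```text
fix far [419.5 375.8  42. ] tool y,z [29.6 13.8]
fix near [434.7 341.4  42. ] tool y,z [-8.  14.2]
mov far [393.9 365.1  42. ] tool y,z [ 29.9 -13.9]
mov near [401.1 349.9  42. ] tool y,z [ 13.1 -13.3]
body top L [405.9 350.9 115. ] tool y,z [11.8 -8.4]
body R [422.3 357.9 115. ] tool y,z [11.8  9.4]
boltR [441.5 394.1  12.5] tool y,z [37.8 41.3]
boltL [336.1 348.8  12.5] tool y,z [ 37.8 -73.5]
plateTL [384.1 362.5  42. ] tool y,z [ 31.3 -23.9]
```

>>> step_arm(rows=[[0.9, 0.4, -15, 0, 0, -0.004, 10], [0.9, 0.4, -30, 0, 0, -0.004, 10], [0.9, 0.4, -43, 0, 0, -0.004, 10], [0.9, 0.4, -52, 0, 0, -0.004, 10], [0.9, 0.4, -57, 0, 0, -0.004, 10], [0.9, 0.4, -60, 0, 0, -0.004, 10], [0.9, 0.4, -61, 0, 0, -0.004, 10], [0.9, 0.4, -61, 0, 0, -0.004, 10]])

```text
clock: 10.7
eef_pos: [419.4, 343.7, 23.3]
tcp_rot: [-1.261, 1.568, -0.861]
contact_force: [0.3, -0.1, -2.4]
opening: 0.194
```

```bash
python3 - <<'E'
from h import *
import pickle
s,p,d=grab('wrist','w9'); pickle.dump((s,p,d),open('pics/w9.pkl','wb'))
z=rpy(s['tcp_rot'])[:,2]; print(s['clock'],s['eef_pos'],s['opening'],'ang',np.arctan2(z[1],z[0]),s['contact_force'])
cv2.imwrite('pics/w9z.png',cv2.resize(p[90:340,120:400],None,fx=2.4,fy=2.4,interpolation=cv2.INTER_CUBIC)[:,:,::-1])
E
```

```text
10.7 [419.37670536 343.72448248  23.32590026] 0.1936824702430271 ang 0.4006143277470251 [ 0.30743052 -0.07812006 -2.44743408]
```

View pics/w9z.png

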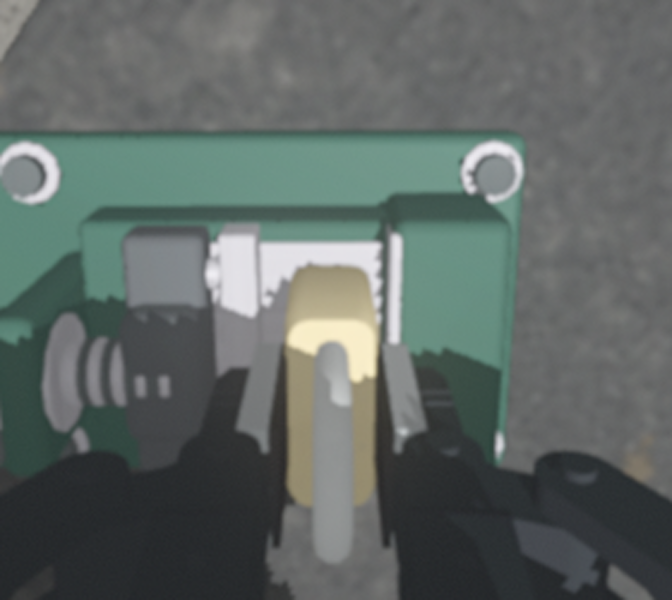

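>>> step_arm(rows=[[0, 0, -0.5, 0, 0, 0, 10], [0, 0, -0.9, 0, 0, 0, 10], [0, 0, -1.2, 0, 0, 0, 10], [0, 0, -1.2, 0, 0, 0, 10], [0, 0, -1.2, 0, 0, 0, 10], [0, 0, -1.2, 0, 0, 0, 10], [0, 0, -1.2, 0, 0, 0, 10], [0, 0, -1.2, 0, 0, 0, 10]])

```text
clock: 11.75
eef_pos: [419.4, 343.7, 22.2]
tcp_rot: [-1.253, 1.568, -0.852]
contact_force: [-0.0, -0.1, -2.6]
opening: 0.192
```

>>> step_arm(rows=[[0, 0, -0.3, 0, 0, 0, 10], [0, 0, -0.6, 0, 0, 0, 10], [0, 0, -0.9, 0, 0, 0, 10], [0, 0, -1.2, 0, 0, 0, 10], [0, 0, -1.2, 0, 0, 0, 10], [0, 0, -1.2, 0, 0, 0, 10], [0, 0, -1.2, 0, 0, 0, 10], [0, 0, -1.2, 0, 0, 0, 10]])

```text
clock: 12.75
eef_pos: [419.4, 343.7, 21.1]
tcp_rot: [-1.223, 1.568, -0.822]
contact_force: [-1.7, -1.5, 5.1]
opening: 0.198
```

```bash
python3 - <<'E'
from h import *
import pickle
s,p,d=grab('wrist','w10'); print(s['eef_pos'],s['contact_force'])
R=rpy(s['tcp_rot'])
for Y in range(200,300,4):
    for u in (246,268):
        v=90+Y//2.4; v=int(v); P=pts('wrist',(u,v),d[v,u],s)[0]; t=R.T@(P-s['eef_pos']); print(u,v,P[2].round(1),t.round(1),end=' ; ')
    print()
# finger lowest
vv,uu=np.mgrid[225:300,180:340]; uv=np.c_[uu.ravel(),vv.ravel()]; P=pts('wrist',uv,d[vv,uu].ravel(),s); T=(P-s['eef_pos'])@R
for sg in(-1,1):
    k=(T[:,2]*sg>9.8)&(T[:,2]*sg<24)&(T[:,1]<12)&(T[:,1]>-12)&(T[:,0]<-15); print(sg,np.sort(T[k,0])[-8:].round(1), T[k,2].min(),T[k,2].max())
E
```

```text
[419.42494758 343.72813195  21.12135459] [-1.66729664 -1.50136188  5.11349723]
246 173 11.7 [ 9.3 30.7 -6.6] ; 268 173 11.3 [ 9.7 30.6  6.4] ; 
246 175 11.7 [ 9.3 29.5 -6.6] ; 268 175 11.7 [ 9.3 29.5  6.4] ; 
246 176 11.3 [ 9.8 28.8 -6.6] ; 268 176 11.5 [ 9.6 28.8  6.5] ; 
246 178 18.0 [ 3.  29.2 -6.4] ; 268 178 18.0 [ 3.  29.2  6.2] ; 
246 180 23.2 [-2.2 29.4 -6.2] ; 268 180 22.4 [-1.3 29.1  6.1] ; 
246 181 24.9 [-3.8 29.2 -6.1] ; 268 181 24.2 [-3.2 29.   6.1] ; 
246 183 27.7 [-6.6 28.8 -6. ] ; 268 183 28.2 [-7.2 28.9  5.9] ; 
246 185 29.2 [-8.2 28.1 -6. ] ; 268 185 30.1 [-9.  28.3  5.9] ; 
246 186 28.9 [-7.9 27.4 -6. ] ; 268 186 29.3 [-8.2 27.5  5.9] ; 
246 188 30.1 [-9.1 26.6 -6. ] ; 268 188 30.2 [-9.2 26.7  5.9] ; 
246 190 30.4 [-9.3 25.6 -6. ] ; 268 190 28.3 [-7.3 25.   6. ] ; 
246 191 29.2 [-8.1 24.7 -6. ] ; 268 191 28.8 [-7.8 24.6  6. ] ; 
246 193 30.5 [-9.5 24.  -6. ] ; 268 193 29.1 [-8.  23.5  6. ] ; 
246 195 29.2 [-8.1 22.4 -6. ] ; 268 195 29.4 [-8.3 22.5  6. ] ; 
246 196 29.2 [-8.1 21.8 -6.1] ; 268 196 28.8 [-7.7 21.7  6. ] ; 
246 198 29.8 [-8.8 20.9 -6. ] ; 268 198 30.4 [-9.4 21.1  5.9] ; 
246 200 30.9 [-9.9 20.1 -6. ] ; 268 200 30.0 [-8.9 19.8  6. ] ; 
246 201 33.8 [-12.7  20.5  -5.9] ; 268 201 34.1 [-13.   20.6   5.8] ; 
246 203 37.1 [-16.1  20.5  -5.8] ; 268 203 37.9 [-16.8  20.7   5.7] ; 
246 205 40.4 [-19.3  20.5  -5.7] ; 268 205 40.9 [-19.8  20.6   5.6] ; 
246 206 41.8 [-20.7  20.4  -5.6] ; 268 206 41.9 [-20.8  20.4   5.6] ; 
246 208 45.1 [-24.   20.5  -5.5] ; 268 208 44.9 [-23.8  20.4   5.5] ; 
246 210 48.3 [-27.2  20.6  -5.4] ; 268 210 47.5 [-26.5  20.3   5.4] ; 
246 211 49.9 [-28.8  20.6  -5.3] ; 268 211 50.6 [-29.6  20.9   5.3] ; 
246 213 52.1 [-31.1  20.4  -5.2] ; 268 213 51.6 [-30.5  20.2   5.3] ; 
-1 [-18.3 -18.3 -18.1 -17.8 -17.6 -17.5 -17.4 -17.2] -23.985318711363345 -9.80156044980425
1 [-18.5 -18.4 -18.3 -16.  -15.7 -15.4 -15.3 -15.2] 9.801712800285353 23.95241800178349
```

View pics/w10.png

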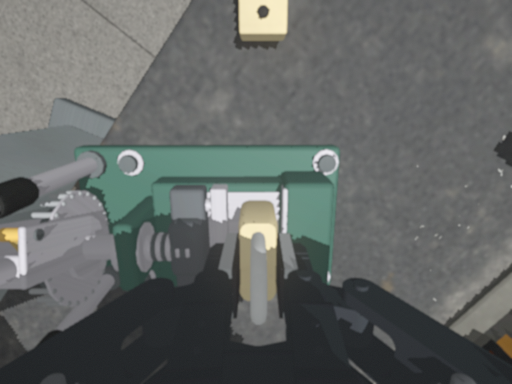

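>>> step_arm(rows=[[0, 0, 0.6, 0, 0, 0, 10], [0, 0, 0.6, 0, 0, 0, 20], [0, 0, 0.6, 0, 0, 0, 24], [0, 0, 1, 0, 0, 0, 26], [0, 0, 2, 0, 0, 0, 26], [0, 0, 3, 0, 0, 0, 26], [0, 0, 12, 0, 0, 0, 28], [0, 0, 20, 0, 0, 0, 28]])

```text
clock: 13.8
eef_pos: [419.5, 343.8, 41.9]
tcp_rot: [-1.126, 1.568, -0.725]
contact_force: [-0.4, 0.3, -0.1]
opening: 0.329
```

```bash
python3 - <<'E'
from h import *
s,p,d=grab('wrist','w11'); print(s['clock'],s['eef_pos'],s['opening'],s['contact_force'])
E
```

```text
13.8 [419.54802074 343.82045528  41.86557512] 0.3285368263081234 [-0.36098593  0.29883392 -0.11919184]
```

View pics/w11.png

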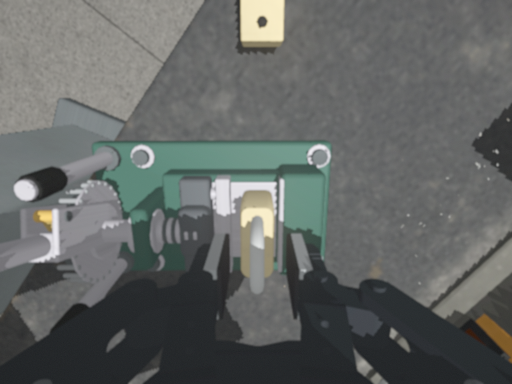

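```bash
cat >> h.py <<'E'
VO=np.array([422.4,344.9]);YAW=0.402
EX=np.array([np.cos(YAW),np.sin(YAW)]);EY=np.array([-EX[1],EX[0]])
def vis(P): P=np.asarray(P); return np.array([(P[:2]-VO)@EX,(P[:2]-VO)@EY,P[2]])
def wor(v): return np.r_[VO+v[0]*EX+v[1]*EY,v[2]]
def knob(th): return wor((-100,-115*np.sin(th),45+115*np.cos(th)))
E
python3 - <<'E'
from h import *
import pickle
L={n:pickle.load(open('pics/w%d.pkl'%n,'rb')) for n in (1,2)}
R={}
for n in (1,2):
    p=L[n][1]; m=(p.max(2)<60).astype(np.uint8); m[:, :315]=0; m[160:]=0; m[:,375:]=0
    k,l,st,c=cv2.connectedComponentsWithStats(m); i=1+np.argmax(st[1:,4]); print(n,st[i],c[i]); R[n]=l==i
    ct=max(cv2.findContours(m,0,1)[0],key=cv2.contourArea); print(cv2.minEnclosingCircle(ct))
o1=rays('wrist',(340,12.5),L[1][0]);o2=rays('wrist',(340,139.5),L[2][0]);o3=rays('side',(319.3,184.7));o4=rays('top',(231.3,250.5))
for S in ([o1,o2],[o2,o3],[o3,o4],[o1,o2,o3,o4]):
    x,e=tri([(o,d[0]) for o,d in S]); v=vis(x); print(x.round(1),np.round(e,1),v.round(1),'th',np.arctan2(-v[1],v[2]-45),'r',np.hypot(v[1],v[2]-45))
E
```

```text
1 [320   0  41  35 961] [338.99687825  15.9635796 ]
((341.4570007324219, 13.90723991394043), 22.386884689331055)
2 [322 122  36  36 827] [337.1547763  139.43893591]
((339.3157043457031, 139.46246337890625), 18.508825302124023)
[318.9 332.5 155.9] [0.2 0.2] [-100.1   29.1  155.9] th -0.25646466989594036 r 114.70017954628179
[319.6 333.3 153.8] [1. 1.] [-99.2  29.5 153.8] th -0.2649110488550415 r 112.71839239354082
[319.6 332.1 153. ] [1. 1.] [-99.7  28.4 153. ] th -0.2574429961312726 r 111.6845471952163
[319.  332.6 153.8] [0.7 0.7 1.6 0.8] [-99.9  29.1 153.8] th -0.2615505972333922 r 112.63834497814811
```

>>> step_arm(rows=[[0, 0, 50, 0, 0, 0, 28], [0, 0, 95, 0, 0, -0.18, 45], [-15, -2, 135, 0, 0, -0.36, 45], [-40, -5, 135, 0, 0, -0.54, 45], [-65, -7, 135, 0, 0, -0.72, 45], [-90, -10, 135, 0, 0, -0.9, 45], [-100.5, -11.3, 135, 0, 0, -1.08, 45], [-100.5, -11.3, 135, 0, 0, -1.26, 45]])

```text
clock: 14.85
eef_pos: [318.8, 332.8, 178.3]
tcp_rot: [-0.637, 1.568, -1.502]
contact_force: [0.2, 0.7, 0.9]
opening: 0.526
```

```bash
python3 - <<'E'
from h import *
s=r.sense();z=rpy(s['tcp_rot'])[:,2]; print(s['clock'],s['eef_pos'],s['opening'],s['qpos'].round(2),np.arctan2(z[1],z[0]))
print('need',np.array([319,332.5])-s['eef_pos'][:2], YAW-np.pi/2-np.arctan2(z[1],z[0]))
E
```

```text
14.85 [318.76897723 332.84147615 178.30217532] 0.5258449597771683 [ 0.81  0.12  1.99 -0.    1.03  1.67] -0.8645341651326384
need [ 0.23102277 -0.34147615] -0.30426216166225806
```

>>> step_arm(rows=[[0, 0, 0, 0, 0, -0.15, 45], [0, 0, 0, 0, 0, -0.304, 45], [0, 0, 0, 0, 0, -0.304, 45], [0, 0, 0, 0, 0, -0.304, 45], [0, 0, 0, 0, 0, -0.304, 45], [0, 0, 0, 0, 0, -0.304, 45], [0, 0, 0, 0, 0, -0.304, 45], [0, 0, 0, 0, 0, -0.304, 45]])

```text
clock: 15.85
eef_pos: [318.8, 332.8, 178.3]
tcp_rot: [-0.659, 1.568, -1.828]
contact_force: [-0.1, 0.2, 0.3]
opening: 0.526
```

```bash
python3 - <<'E'
from h import *
import pickle
s,p,d=grab('wrist','w12'); pickle.dump((s,p,d),open('pics/w12.pkl','wb'));print(s['clock'],s['eef_pos'],s['opening'],s['contact_force'])
E
```

```text
15.85 [318.75817889 332.84773603 178.28102238] 0.5256699372454166 [-0.13595356  0.21229341  0.32523996]
```

View pics/w12.png

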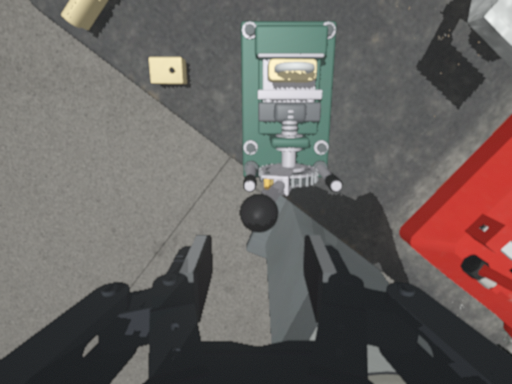

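>>> step_arm(rows=[[0, 0, -20, 0, 0, 0, 45], [0, 0, -40, 0, 0, 0, 45], [0, 0, -55, 0, 0, 0, 45], [0, 0, -65, 0, 0, 0, 45], [0, 0, -65, 0, 0, 0, 30], [0, 0, -65, 0, 0, 0, 30], [0, 0, -65, 0, 0, 0, 30], [0, 0, -65, 0, 0, 0, 30]])

```text
clock: 16.9
eef_pos: [318.9, 333.0, 113.7]
tcp_rot: [-0.522, 1.568, -1.691]
contact_force: [-0.2, 0.3, -1.0]
opening: 0.349
```

```bash
cat >> h.py <<'E'
def rep():
    s=r.sense(); v=vis(s['eef_pos']); th=np.arctan2(-v[1],v[2]+43-45); rad=np.hypot(v[1],v[2]-2)
    t=np.r_[-EY*np.cos(th),-np.sin(th)]   # tangent of +theta
    F=s['contact_force']; print('t %.2f'%s['clock'],'vise',v.round(1),'th %.3f r %.1f'%(th,rad),'F',F.round(1),'push+ %.2f'%(-(F@t)),'open %.1f'%(s['opening']*85.4)); return s
def target(th): k=knob(th); k[2]-=43; return k
def plan(th0,th1,n=8):
    s=r.sense(); return [(target(a)-s['eef_pos']).round(1).tolist() for a in np.linspace(th0,th1,n+1)[1:]]
E
python3 - <<'E'
from h import *
rep()
s,p,d=grab('wrist','w13')
for a in plan(-.25,-.5): print(a)
E
```

```text
t 16.90 vise [-99.9  29.6 113.7] th -0.259 r 115.5 F [-0.2  0.3 -1. ] push+ 0.58 open 29.8
[-1.0, 2.2, -1.1]
[-2.3, 5.3, -2.1]
[-3.7, 8.5, -3.3]
[-5.0, 11.6, -4.6]
[-6.3, 14.6, -5.9]
[-7.6, 17.6, -7.4]
[-8.8, 20.6, -9.0]
[-10.1, 23.5, -10.7]
```

View pics/w13.png

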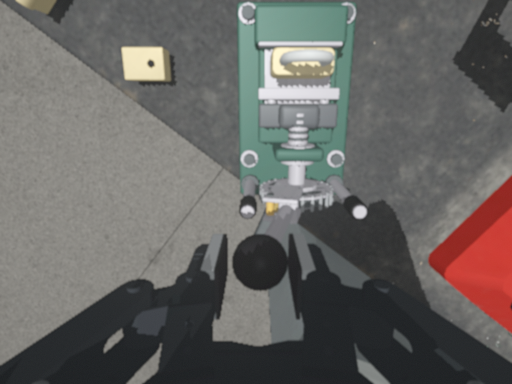

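```bash
python3 - <<'E'
from h import *
print(plan(-.26,-.56))
E
```

```text
[[-1.7, 3.8, -1.6], [-3.3, 7.6, -3.0], [-4.9, 11.3, -4.5], [-6.4, 15.0, -6.1], [-8.0, 18.6, -7.9], [-9.5, 22.2, -9.8], [-11.0, 25.6, -11.9], [-12.4, 29.0, -14.1]]
```

>>> step_arm(rows=[[-1.7, 3.8, -1.6, 0, 0, 0, 30], [-3.3, 7.6, -3, 0, 0, 0, 30], [-4.9, 11.3, -4.5, 0, 0, 0, 30], [-6.4, 15, -6.1, 0, 0, 0, 30], [-8, 18.6, -7.9, 0, 0, 0, 30], [-9.5, 22.2, -9.8, 0, 0, 0, 30], [-11, 25.6, -11.9, 0, 0, 0, 30], [-12.4, 29, -14.1, 0, 0, 0, 30]])

```text
clock: 17.95
eef_pos: [306.4, 362.2, 99.4]
tcp_rot: [-0.532, 1.568, -1.701]
contact_force: [1.3, -3.7, 4.9]
opening: 0.352
```

```bash
python3 - <<'E'
from h import *
rep()
print(plan(-.56,0))
E
```

```text
t 17.95 vise [-100.    61.3   99.4] th -0.562 r 115.0 F [ 1.3 -3.7  4.9] push+ -5.90 open 30.0
[[2.8, -6.6, 4.1], [5.6, -13.3, 7.6], [8.5, -20.1, 10.7], [11.5, -27.2, 13.2], [14.6, -34.3, 15.1], [17.7, -41.6, 16.5], [20.8, -49.0, 17.4], [24.0, -56.4, 17.6]]
```

>>> step_arm(rows=[[2.8, -6.6, 4.1, 0, 0, 0, 30], [5.6, -13.3, 7.6, 0, 0, 0, 30], [8.5, -20.1, 10.7, 0, 0, 0, 30], [11.5, -27.2, 13.2, 0, 0, 0, 30], [14.6, -34.3, 15.1, 0, 0, 0, 30], [17.7, -41.6, 16.5, 0, 0, 0, 30], [20.8, -49, 17.4, 0, 0, 0, 30], [24, -56.4, 17.6, 0, 0, 0, 30]])

```text
clock: 18.95
eef_pos: [331.1, 307.1, 117.9]
tcp_rot: [1.906, 1.57, 0.737]
contact_force: [-3.9, 8.2, 5.0]
opening: 0.351
```

```bash
python3 - <<'E'
from h import *
rep()
print(plan(0,.54))
E
```

```text
t 18.95 vise [-98.8   0.9 117.9] th -0.008 r 115.9 F [-3.9  8.2  5. ] push+ 9.01 open 30.0
[[2.3, -8.5, -1.1], [5.3, -15.6, -1.9], [8.3, -22.6, -3.2], [11.3, -29.6, -5.0], [14.2, -36.4, -7.4], [17.0, -43.0, -10.2], [19.7, -49.5, -13.5], [22.4, -55.7, -17.2]]
```

>>> step_arm(rows=[[2, -8.5, -1.1, 0, 0, 0, 30], [5, -15.6, -1.9, 0, 0, 0, 30], [8, -22.6, -3.2, 0, 0, 0, 30], [11, -29.6, -5, 0, 0, 0, 30], [14, -36.4, -7.4, 0, 0, 0, 30], [17, -43, -10.2, 0, 0, 0, 30], [19.7, -49.5, -13.5, 0, 0, 0, 30], [22.4, -55.7, -17.2, 0, 0, 0, 30]])

```text
clock: 19.95
eef_pos: [354.0, 251.8, 101.0]
tcp_rot: [2.213, 1.568, 1.044]
contact_force: [-2.1, 6.0, 4.9]
opening: 0.354
```

```bash
python3 - <<'E'
from h import *
rep()
print(plan(.54,-.56))
s,p,d=grab('wrist','w14')
E
```

```text
t 19.95 vise [-99.3 -58.9 101. ] th 0.536 r 115.2 F [-2.1  6.   4.9] push+ 7.93 open 30.2
[[-6.0, 12.5, 6.8], [-11.9, 26.2, 11.9], [-17.9, 40.5, 15.0], [-24.1, 55.0, 15.9], [-30.3, 69.5, 14.7], [-36.3, 83.7, 11.3], [-42.1, 97.3, 5.8], [-47.5, 110.1, -1.6]]
```

View pics/w14.png

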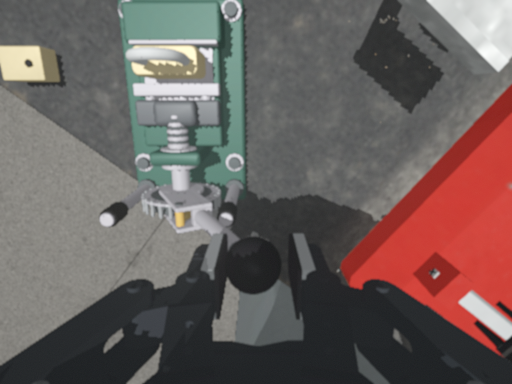

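>>> step_arm(rows=[[-6, 12.5, 6.8, 0, 0, 0, 30], [-11.9, 26.2, 11.9, 0, 0, 0, 30], [-17.9, 40.5, 15, 0, 0, 0, 30], [-24.1, 55, 15.9, 0, 0, 0, 30], [-30.3, 69.5, 14.7, 0, 0, 0, 30], [-36.3, 83.7, 11.3, 0, 0, 0, 30], [-42.1, 97.3, 5.8, 0, 0, 0, 30], [-47.5, 110.1, -1.6, 0, 0, 0, 30]])

```text
clock: 21.0
eef_pos: [306.1, 362.0, 98.4]
tcp_rot: [2.049, 1.569, 0.88]
contact_force: [2.1, -4.5, 7.8]
opening: 0.351
```

```bash
python3 - <<'E'
from h import *
rep()
print(plan(-.56,0))
s,p,d=grab('wrist','w15'); cv2.imwrite('pics/w15z.png',cv2.resize(p[0:220,200:420],None,fx=2.7,fy=2.7,interpolation=cv2.INTER_CUBIC)[:,:,::-1])
E
```

```text
t 21.00 vise [-100.3   61.3   98.4] th -0.566 r 114.3 F [ 2.1 -4.5  7.8] push+ -8.34 open 30.0
[[3.1, -6.5, 5.0], [5.9, -13.1, 8.6], [8.9, -20.0, 11.6], [11.9, -27.0, 14.1], [14.9, -34.2, 16.0], [18.0, -41.5, 17.5], [21.1, -48.9, 18.3], [24.3, -56.3, 18.6]]
```

View pics/w15z.png

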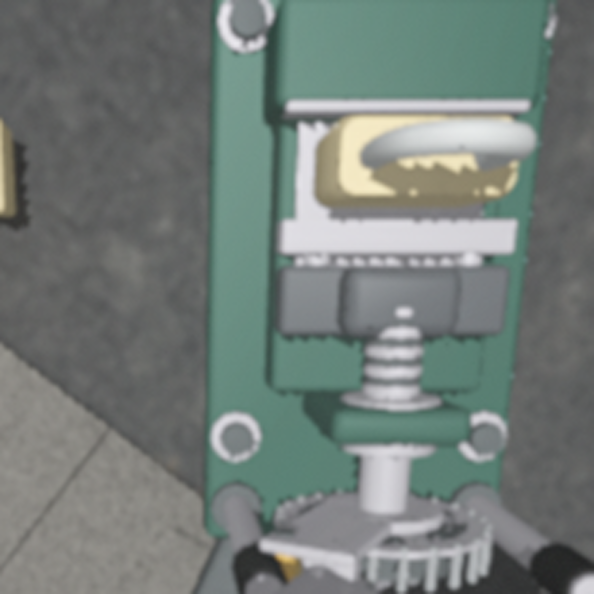

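```bash
python3 - <<'E'
from h import *
s=r.sense()
f=lambda a:(200+(a[0]+.5)/2.7-.5,(a[1]+.5)/2.7-.5)
for nm,a,z in [('fix',(410,112),42),('mov',(400,219),42),('body front top',(430,197),64),('body L top',(340,160),64),('body back top',(400,115),64)]:
    print(nm,vis(onz('wrist',f(a),z,s)[0]).round(1))
E
```

```text
fix [ 9.1 -0.7 42. ]
mov [-15.7  -0.2  42. ]
body front top [-12.2  -0.7  64. ]
body L top [-4.4 20.3 64. ]
body back top [ 4.9  7.5 64. ]
```

>>> step_arm(rows=[[3.1, -6.5, 5, 0, 0, 0, 30], [5.9, -13.1, 8.6, 0, 0, 0, 30], [8.9, -20, 11.6, 0, 0, 0, 30], [11.9, -27, 14.1, 0, 0, 0, 30], [14.9, -34.2, 16, 0, 0, 0, 30], [18, -41.5, 17.5, 0, 0, 0, 30], [21.1, -48.9, 18.3, 0, 0, 0, 30], [24.3, -56.3, 18.6, 0, 0, 0, 30]])

```text
clock: 22.05
eef_pos: [331.5, 307.1, 117.8]
tcp_rot: [2.032, 1.566, 0.863]
contact_force: [-3.8, 7.8, 5.3]
opening: 0.352
```

```bash
python3 - <<'E'
from h import *
rep()
print(plan(0,.56))
E
```

```text
t 22.05 vise [-98.5   0.8 117.8] th -0.007 r 115.8 F [-3.8  7.8  5.3] push+ 8.66 open 30.1
[[2.1, -8.7, -1.1], [5.2, -16.1, -1.9], [8.3, -23.4, -3.3], [11.4, -30.6, -5.3], [14.3, -37.6, -7.8], [17.3, -44.5, -10.8], [20.1, -51.1, -14.3], [22.8, -57.5, -18.4]]
```

>>> step_arm(rows=[[2.1, -8.7, -1.1, 0, 0, 0, 30], [5, -16.1, -1.9, 0, 0, 0, 30], [8, -23.4, -3.3, 0, 0, 0, 30], [11, -30.6, -5.3, 0, 0, 0, 30], [14, -37.6, -7.8, 0, 0, 0, 30], [17, -44.5, -10.8, 0, 0, 0, 30], [19.8, -51.1, -14.3, 0, 0, 0, 30], [22.5, -57.5, -18.4, 0, 0, 0, 30]])

```text
clock: 23.05
eef_pos: [354.7, 250.0, 100.1]
tcp_rot: [2.094, 1.563, 0.923]
contact_force: [-1.3, 5.5, 4.5]
opening: 0.352
```

```bash
python3 - <<'E'
from h import *
rep()
print(plan(.56,-.56))
E
```

```text
t 23.05 vise [-99.4 -60.8 100.1] th 0.555 r 115.4 F [-1.3  5.5  4.5] push+ 7.15 open 30.0
[[-6.0, 12.6, 6.9], [-11.9, 26.5, 12.5], [-18.1, 41.0, 15.8], [-24.4, 55.7, 16.9], [-30.6, 70.5, 15.8], [-36.8, 85.0, 12.5], [-42.7, 98.9, 6.9], [-48.3, 112.0, -0.6]]
```

>>> step_arm(rows=[[-6, 12.6, 6.9, 0, 0, 0, 30], [-11.9, 26.5, 12.5, 0, 0, 0, 30], [-18.1, 41, 15.8, 0, 0, 0, 30], [-24.4, 55.7, 16.9, 0, 0, 0, 30], [-30.6, 70.5, 15.8, 0, 0, 0, 30], [-36.8, 85, 12.5, 0, 0, 0, 30], [-42.7, 98.9, 6.9, 0, 0, 0, 30], [-48.3, 112, -0.6, 0, 0, 0, 30]])

```text
clock: 24.05
eef_pos: [306.0, 362.8, 98.9]
tcp_rot: [2.063, 1.564, 0.893]
contact_force: [6.8, -14.7, 18.5]
opening: 0.351
```

```bash
python3 - <<'E'
from h import *
rep(); s=r.sense(); z=rpy(s['tcp_rot']);print(z.round(3))
print(plan(-.56,0))
s,p,d=grab('wrist','w16'); cv2.imwrite('pics/w16z.png',cv2.resize(p[0:220,200:420],None,fx=2.7,fy=2.7,interpolation=cv2.INTER_CUBIC)[:,:,::-1])
E
```

```text
t 24.05 vise [-100.1   62.    98.9] th -0.570 r 115.0 F [  6.8 -14.7  18.5] push+ -23.59 open 29.9
[[ 0.005  0.921  0.39 ]
 [ 0.006  0.39  -0.921]
 [-1.     0.006 -0.003]]
[[3.2, -7.2, 4.6], [6.0, -13.9, 8.1], [9.0, -20.8, 11.2], [11.9, -27.8, 13.7], [15.0, -35.0, 15.6], [18.1, -42.3, 17.0], [21.2, -49.6, 17.9], [24.4, -57.1, 18.1]]
```

View pics/w16z.png

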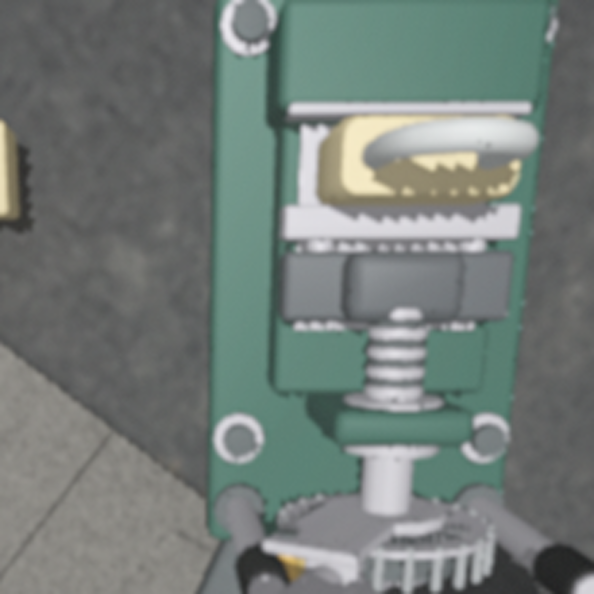

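>>> step_arm(rows=[[3.2, -7.2, 4.6, 0, 0, 0, 30], [6, -13.9, 8.1, 0, 0, 0, 30], [9, -20.8, 11.2, 0, 0, 0, 30], [11.9, -27.8, 13.7, 0, 0, 0, 30], [15, -35, 15.6, 0, 0, 0, 30], [18.1, -42.3, 17, 0, 0, 0, 30], [21.2, -49.6, 17.9, 0, 0, 0, 30], [24.4, -57.1, 18.1, 0, 0, 0, 30]])

```text
clock: 25.1
eef_pos: [331.4, 306.5, 117.6]
tcp_rot: [1.968, 1.561, 0.798]
contact_force: [-3.0, 7.8, 5.0]
opening: 0.349
```

```bash
python3 - <<'E'
from h import *
rep()
s,p,d=grab('wrist','w17'); cv2.imwrite('pics/w17z.png',cv2.resize(p[0:220,150:370],None,fx=2.7,fy=2.7,interpolation=cv2.INTER_CUBIC)[:,:,::-1])
print(plan(0,.25))
E
```

```text
t 25.10 vise [-98.8   0.3 117.6] th -0.002 r 115.6 F [-3.   7.8  5. ] push+ 8.37 open 29.8
[[0.2, -3.1, -0.5], [1.6, -6.4, -0.7], [3.0, -9.7, -0.9], [4.4, -13.0, -1.3], [5.8, -16.3, -1.8], [7.2, -19.5, -2.5], [8.6, -22.8, -3.2], [9.9, -26.0, -4.0]]
```

View pics/w17z.png

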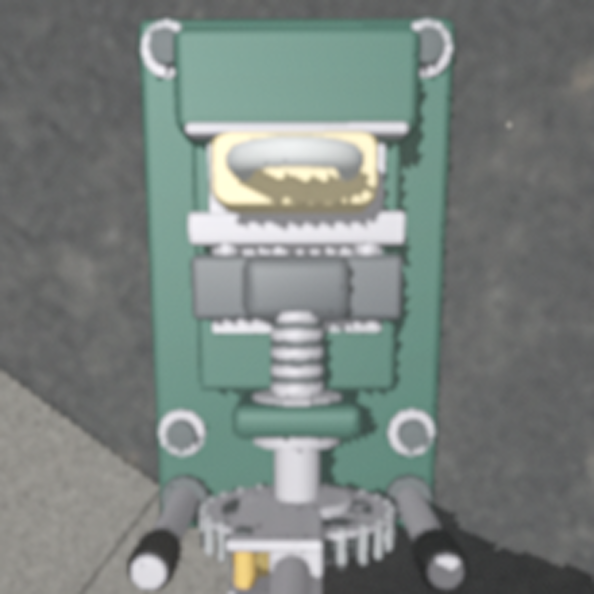

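>>> step_arm(rows=[[0.2, -3.1, -0.5, 0, 0, 0, 30], [1.4, -6.4, -0.7, 0, 0, 0, 30], [2.7, -9.7, -0.9, 0, 0, 0, 30], [4, -13, -1.3, 0, 0, 0, 30], [5.4, -16.3, -1.8, 0, 0, 0, 30], [6.8, -19.5, -2.5, 0, 0, 0, 30], [8.2, -22.8, -3.2, 0, 0, 0, 30], [9.6, -26, -4, 0, 0, 0, 30]])

```text
clock: 26.15
eef_pos: [341.9, 280.4, 114.2]
tcp_rot: [2.001, 1.559, 0.83]
contact_force: [-2.4, 7.0, 3.8]
opening: 0.351
```

```bash
python3 - <<'E'
from h import *
rep()
print(plan(.25,.55))
E
```

```text
t 26.15 vise [-99.3 -27.8 114.2] th 0.243 r 115.6 F [-2.4  7.   3.8] push+ 8.13 open 30.0
[[1.2, -4.7, -1.9], [2.9, -8.5, -3.2], [4.4, -12.2, -4.7], [6.0, -15.9, -6.3], [7.5, -19.5, -8.0], [9.1, -23.1, -9.9], [10.5, -26.6, -12.0], [12.0, -30.0, -14.2]]
```

>>> step_arm(rows=[[1, -4, -1.5, 0, 0, 0, 30], [2, -6.5, -2.4, 0, 0, 0, 30], [3, -9, -3.4, 0, 0, 0, 30], [4, -11.3, -4.3, 0, 0, 0, 30], [4.9, -13.6, -5.3, 0, 0, 0, 30], [5.8, -15.9, -6.3, 0, 0, 0, 30], [6.5, -17.7, -7.1, 0, 0, 0, 30], [7.3, -19.5, -8, 0, 0, 0, 30]])

```text
clock: 27.15
eef_pos: [349.8, 261.6, 106.9]
tcp_rot: [2.051, 1.557, 0.879]
contact_force: [-1.9, 7.4, 3.4]
opening: 0.347
```

```bash
python3 - <<'E'
from h import *
rep()
print(plan(.43,.55))
E
```

```text
t 27.15 vise [-99.4 -48.3 106.9] th 0.431 r 115.5 F [-1.9  7.4  3.4] push+ 8.31 open 29.6
[[-0.1, -1.4, -1.1], [0.5, -2.8, -1.8], [1.1, -4.2, -2.6], [1.7, -5.6, -3.4], [2.3, -7.0, -4.2], [2.9, -8.4, -5.1], [3.5, -9.8, -6.0], [4.1, -11.1, -6.8]]
```

>>> step_arm(rows=[[0.3, -1.4, -1.1, 0, 0, 0, 30], [0.8, -2.8, -1.8, 0, 0, 0, 30], [1.3, -4.2, -2.6, 0, 0, 0, 30], [1.8, -5.6, -3.4, 0, 0, 0, 30], [2.3, -7, -4.2, 0, 0, 0, 30], [2.9, -8.4, -5.1, 0, 0, 0, 30], [3.5, -9.8, -6, 0, 0, 0, 30], [4.1, -11.1, -6.8, 0, 0, 0, 30]])

```text
clock: 28.15
eef_pos: [354.5, 251.0, 100.7]
tcp_rot: [2.082, 1.555, 0.909]
contact_force: [-2.7, 5.6, 4.7]
opening: 0.351
```

```bash
python3 - <<'E'
from h import *
rep()
s,p,d=grab('wrist','w18'); cv2.imwrite('pics/w18z.png',cv2.resize(p[0:220,80:300],None,fx=2.7,fy=2.7,interpolation=cv2.INTER_CUBIC)[:,:,::-1])
print(plan(.55,-.55))
E
```

```text
t 28.15 vise [-99.2 -59.8 100.7] th 0.545 r 115.4 F [-2.7  5.6  4.7] push+ 7.72 open 30.0
[[-6.1, 12.5, 6.8], [-11.9, 26.2, 12.1], [-17.9, 40.4, 15.3], [-24.1, 54.9, 16.4], [-30.3, 69.4, 15.3], [-36.3, 83.6, 12.1], [-42.1, 97.3, 6.8], [-47.6, 110.2, -0.6]]
```

View pics/w18z.png

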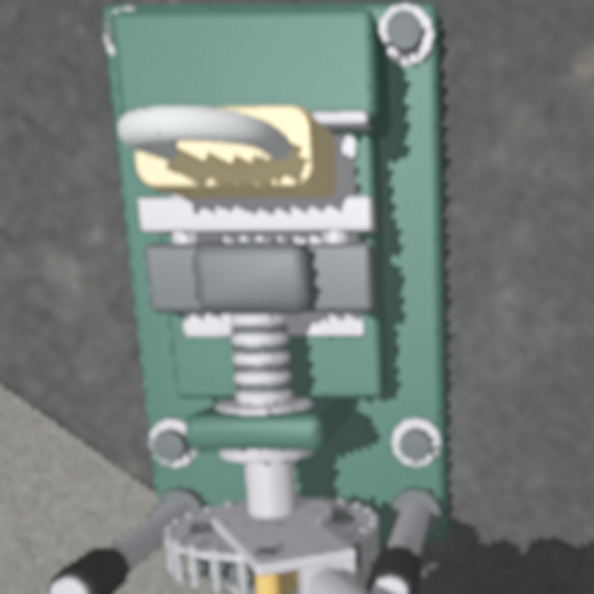

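>>> step_arm(rows=[[-6.1, 12.5, 6.8, 0, 0, 0, 30], [-11.9, 26.2, 12.1, 0, 0, 0, 30], [-17.9, 40.4, 15.3, 0, 0, 0, 30], [-24.1, 54.9, 16.4, 0, 0, 0, 30], [-30.3, 69.4, 15.3, 0, 0, 0, 30], [-36.3, 83.6, 12.1, 0, 0, 0, 30], [-42.1, 97.3, 6.8, 0, 0, 0, 30], [-47.6, 110.2, -0.6, 0, 0, 0, 30]])

```text
clock: 29.2
eef_pos: [306.4, 362.0, 99.4]
tcp_rot: [2.079, 1.555, 0.906]
contact_force: [0.7, -0.9, 1.1]
opening: 0.353
```

```bash
python3 - <<'E'
from h import *
rep()
s,p,d=grab('wrist','w19'); cv2.imwrite('pics/w19z.png',cv2.resize(p[0:220,200:420],None,fx=2.7,fy=2.7,interpolation=cv2.INTER_CUBIC)[:,:,::-1])
print(plan(-.55,-.2))
E
```

```text
t 29.20 vise [-100.    61.1   99.4] th -0.560 r 115.0 F [ 0.7 -0.9  1.1] push+ -1.49 open 30.2
[[2.4, -5.2, 3.7], [4.1, -9.3, 6.1], [5.9, -13.5, 8.2], [7.7, -17.8, 10.2], [9.6, -22.1, 11.9], [11.4, -26.6, 13.4], [13.3, -31.0, 14.8], [15.2, -35.5, 15.9]]
```

View pics/w19z.png

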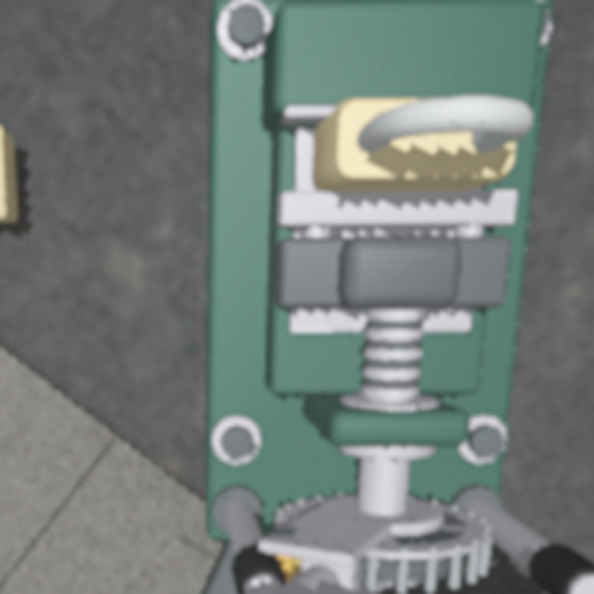

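```bash
python3 - <<'E'
from h import *
s=r.sense()
f=lambda a:(200+(a[0]+.5)/2.7-.5,(a[1]+.5)/2.7-.5)
for nm,a,z in [('fix',(300,120),42),('mov',(310,194),42),('body front top',(430,185),64),('body back top',(400,99),64)]:
    print(nm,vis(onz('wrist',f(a),z,s)[0]).round(1))
E
```

```text
fix [ 8.4 26.2 42. ]
mov [-8.9 23.  42. ]
body front top [-9.  -0.8 64. ]
body back top [ 8.9  7.4 64. ]
```

>>> step_arm(rows=[[1.3, -3, 2.1, 0, 0, 0, 30], [2.4, -5.2, 3.7, 0, 0, 0, 30], [3.2, -7.2, 4.9, 0, 0, 0, 30], [4.1, -9.3, 6.1, 0, 0, 0, 30], [5, -11.4, 7.2, 0, 0, 0, 30], [5.9, -13.5, 8.2, 0, 0, 0, 30], [6.8, -15.6, 9.2, 0, 0, 0, 30], [7.7, -17.8, 10.2, 0, 0, 0, 30]])

```text
clock: 30.25
eef_pos: [314.1, 344.5, 109.2]
tcp_rot: [2.045, 1.555, 0.872]
contact_force: [-0.8, 1.6, 0.8]
opening: 0.35
```

```bash
python3 - <<'E'
from h import *
rep()
print(plan(-.38,-.28))
E
```

```text
t 30.25 vise [-99.8  42.  109.2] th -0.374 r 115.1 F [-0.8  1.6  0.8] push+ 1.34 open 29.9
[[0.1, -0.7, 0.1], [0.7, -1.9, 0.7], [1.2, -3.2, 1.1], [1.7, -4.4, 1.6], [2.2, -5.7, 2.1], [2.8, -6.9, 2.5], [3.3, -8.2, 2.9], [3.9, -9.5, 3.4]]
```

Idle so far. Continuing by 0.1 rad.

>>> step_arm(rows=[[0.3, -0.8, 0.2, 0, 0, 0, 30], [0.8, -2, 0.7, 0, 0, 0, 30], [1.3, -3.2, 1.1, 0, 0, 0, 30], [1.8, -4.5, 1.6, 0, 0, 0, 30], [2.3, -5.8, 2.1, 0, 0, 0, 30], [2.8, -7, 2.5, 0, 0, 0, 30], [3.4, -8.3, 3, 0, 0, 0, 30], [3.9, -9.6, 3.4, 0, 0, 0, 30]])

```text
clock: 31.25
eef_pos: [318.0, 335.4, 112.8]
tcp_rot: [2.082, 1.555, 0.909]
contact_force: [-3.3, 6.1, 5.1]
opening: 0.352
```

```bash
python3 - <<'E'
from h import *
rep()
print(plan(-.29,-.19))
E
```

```text
t 31.25 vise [-99.8  32.1 112.8] th -0.282 r 115.4 F [-3.3  6.1  5.1] push+ 5.15 open 30.0
[[0.0, -0.6, -0.2], [0.6, -1.9, 0.2], [1.1, -3.2, 0.5], [1.6, -4.4, 0.9], [2.2, -5.7, 1.2], [2.7, -7.0, 1.5], [3.3, -8.3, 1.8], [3.8, -9.6, 2.1]]
```

>>> step_arm(rows=[[0.3, -0.8, 0, 0, 0, 0, 30], [0.8, -2, 0.3, 0, 0, 0, 30], [1.3, -3.2, 0.6, 0, 0, 0, 30], [1.8, -4.5, 0.9, 0, 0, 0, 30], [2.3, -5.8, 1.2, 0, 0, 0, 30], [2.8, -7, 1.5, 0, 0, 0, 30], [3.3, -8.3, 1.8, 0, 0, 0, 30], [3.8, -9.6, 2.1, 0, 0, 0, 30]])

```text
clock: 32.25
eef_pos: [321.9, 327.4, 115.7]
tcp_rot: [2.167, 1.552, 0.994]
contact_force: [-6.4, 9.9, 8.2]
opening: 0.35
```

```bash
python3 - <<'E'
from h import *
rep()
print(plan(-.19,-.09))
E
```

```text
t 32.25 vise [-99.3  23.2 115.7] th -0.201 r 116.0 F [-6.4  9.9  8.2] push+ 9.73 open 29.9
[[0.5, -2.9, -0.5], [1.0, -4.2, -0.2], [1.6, -5.5, -0.0], [2.2, -6.8, 0.2], [2.7, -8.2, 0.4], [3.3, -9.5, 0.6], [3.8, -10.8, 0.7], [4.4, -12.1, 0.9]]
```

>>> step_arm(rows=[[0.3, -1.5, -0.4, 0, 0, 0, 30], [0.7, -2.7, -0.4, 0, 0, 0, 30], [1.1, -3.9, -0.3, 0, 0, 0, 30], [1.5, -5, -0.2, 0, 0, 0, 30], [1.9, -6.1, -0.1, 0, 0, 0, 30], [2.3, -7.2, 0, 0, 0, 0, 30], [2.7, -8.3, 0.1, 0, 0, 0, 30], [3.1, -9.4, 0.2, 0, 0, 0, 30]])

```text
clock: 33.25
eef_pos: [325.7, 320.0, 116.9]
tcp_rot: [2.209, 1.548, 1.035]
contact_force: [-4.1, 10.1, 8.6]
opening: 0.352
```

```bash
cat >> h.py <<'E'
def rep2():
    # torque about lever axis incl. contact on the +y side of the ball (13 mm) -> push at knob
    s=rep(); v=vis(s['eef_pos']); F=s['contact_force']; Fy=-(F[:2]@EY); Fz=-F[2]
    yk=v[1]-2; zk=np.sqrt(115**2-yk**2)
    for yc in (yk,yk+13): print('  push via torque (contact y off %.0f): %.2f'%(yc-yk,(-Fy*zk+Fz*yc)/115 ))
    return s
E
python3 - <<'E'
from h import *
rep2()
print(plan(-.11,-.01))
E
```

```text
t 33.25 vise [-98.7  14.9 116.9] th -0.129 r 115.8 F [-4.1 10.1  8.6] push+ 9.71 open 30.1
  push via torque (contact y off 0): 9.87
  push via torque (contact y off 13): 8.90
[[0.3, -3.9, -0.4], [0.8, -5.2, -0.3], [1.4, -6.6, -0.2], [1.9, -7.9, -0.1], [2.5, -9.2, -0.0], [3.1, -10.5, 0.1], [3.6, -11.9, 0.1], [4.2, -13.2, 0.1]]
```

>>> step_arm(rows=[[0.3, -2, -0.4, 0, 0, 0, 30], [0.6, -3.4, -0.5, 0, 0, 0, 30], [1, -4.7, -0.5, 0, 0, 0, 30], [1.5, -6, -0.5, 0, 0, 0, 30], [2, -7.3, -0.5, 0, 0, 0, 30], [2.5, -8.6, -0.5, 0, 0, 0, 30], [3, -9.8, -0.5, 0, 0, 0, 30], [3.5, -11, -0.5, 0, 0, 0, 30]])

```text
clock: 34.25
eef_pos: [330.0, 311.1, 117.5]
tcp_rot: [2.233, 1.543, 1.058]
contact_force: [-3.6, 11.1, 6.7]
opening: 0.354
```

```bash
sed -i 's/yk=v\[1\]-2/yk=v[1]+2/' h.py; python3 - <<'E'
from h import *
rep2()
print(plan(-.02,.08))
s,p,d=grab('wrist','w20'); cv2.imwrite('pics/w20z.png',cv2.resize(p[0:300,130:380],None,fx=2.,fy=2.,interpolation=cv2.INTER_CUBIC)[:,:,::-1])
E
```

```text
t 34.25 vise [-98.2   5.1 117.5] th -0.044 r 115.6 F [-3.6 11.1  6.7] push+ 11.34 open 30.2
  push via torque (contact y off 0): 11.21
  push via torque (contact y off 13): 10.45
[[-0.0, -4.6, -0.5], [0.6, -5.9, -0.5], [1.1, -7.2, -0.5], [1.7, -8.5, -0.5], [2.2, -9.9, -0.6], [2.8, -11.2, -0.6], [3.4, -12.5, -0.7], [3.9, -13.8, -0.8]]
```

View pics/w20z.png

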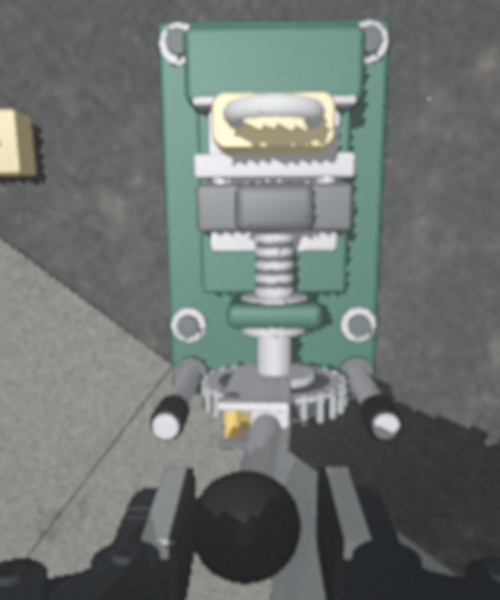

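>>> step_arm(rows=[[0.2, -1.5, -0.2, 0, 0, 0, 30], [0.4, -2.3, -0.2, 0, 0, 0, 30], [0.7, -3.1, -0.3, 0, 0, 0, 30], [1, -3.9, -0.3, 0, 0, 0, 30], [1.3, -4.7, -0.3, 0, 0, 0, 30], [1.6, -5.5, -0.4, 0, 0, 0, 30], [1.9, -6.3, -0.4, 0, 0, 0, 30], [2.2, -7.1, -0.4, 0, 0, 0, 30]])

```text
clock: 35.3
eef_pos: [332.7, 305.7, 117.9]
tcp_rot: [2.261, 1.54, 1.085]
contact_force: [-6.7, 9.6, 8.4]
opening: 0.353
```

```bash
python3 - <<'E'
from h import *
rep2()
E
```

```text
t 35.30 vise [-97.9  -1.  117.9] th 0.009 r 115.9 F [-6.7  9.6  8.4] push+ 11.55 open 30.2
  push via torque (contact y off 0): 11.41
  push via torque (contact y off 13): 10.46
```

>>> step_arm(rows=[[0.2, -1.5, -0.5, 0, 0, 0, 30], [0.4, -2.3, -0.6, 0, 0, 0, 30], [0.7, -3.1, -0.7, 0, 0, 0, 30], [1, -3.9, -0.8, 0, 0, 0, 30], [1.3, -4.7, -0.9, 0, 0, 0, 30], [1.6, -5.5, -1, 0, 0, 0, 30], [1.9, -6.3, -1.1, 0, 0, 0, 30], [2.2, -7.1, -1.2, 0, 0, 0, 30]])

```text
clock: 36.3
eef_pos: [335.4, 300.5, 117.7]
tcp_rot: [2.282, 1.536, 1.106]
contact_force: [-3.9, 10.5, 5.9]
opening: 0.35
```

```bash
python3 - <<'E'
from h import *
rep2()
E
```

```text
t 36.30 vise [-97.4  -6.9 117.7] th 0.059 r 115.9 F [-3.9 10.5  5.9] push+ 11.58 open 29.9
  push via torque (contact y off 0): 11.49
  push via torque (contact y off 13): 10.82
```

>>> step_arm(rows=[[0.3, -1.5, -0.5, 0, 0, 0, 30], [0.5, -2.3, -0.6, 0, 0, 0, 30], [0.8, -3.1, -0.8, 0, 0, 0, 30], [1.1, -3.9, -0.9, 0, 0, 0, 30], [1.4, -4.7, -1.1, 0, 0, 0, 30], [1.7, -5.5, -1.2, 0, 0, 0, 30], [2, -6.2, -1.3, 0, 0, 0, 30], [2.3, -6.9, -1.5, 0, 0, 0, 30]])

```text
clock: 37.3
eef_pos: [338.1, 295.3, 117.0]
tcp_rot: [2.303, 1.533, 1.126]
contact_force: [-5.7, 10.2, 8.8]
opening: 0.354
```

```bash
python3 - <<'E'
from h import *
rep2()
E
```

```text
t 37.30 vise [-97.  -12.7 117. ] th 0.110 r 115.7 F [-5.7 10.2  8.8] push+ 12.51 open 30.2
  push via torque (contact y off 0): 12.38
  push via torque (contact y off 13): 11.38
```

>>> step_arm(rows=[[0, 0, 0, 0, 0, 0, 30], [0, 0, 0, 0, 0, 0, 30], [0, 0, 0, 0, 0, 0, 30], [0, 0, 0, 0, 0, 0, 30], [0, 0, 0, 0, 0, 0, 30], [0, 0, 0, 0, 0, 0, 30], [0, 0, 0, 0, 0, 0, 30], [0, 0, 0, 0, 0, 0, 30]])

```text
clock: 38.3
eef_pos: [337.8, 296.0, 117.2]
tcp_rot: [2.331, 1.532, 1.153]
contact_force: [-4.3, 8.5, 2.6]
opening: 0.347
```

```bash
python3 - <<'E'
from h import *
rep2()
E
```

```text
t 38.30 vise [-97.  -11.8 117.2] th 0.102 r 115.8 F [-4.3  8.5  2.6] push+ 9.74 open 29.7
  push via torque (contact y off 0): 9.71
  push via torque (contact y off 13): 9.42
```

>>> step_arm(rows=[[-0.8, 1.9, 0, 0, 0, 0, 45], [-0.8, 1.9, 0, 0, 0, 0, 50], [-0.8, 1.9, 0, 0, 0, 0, 50], [-0.8, 1.9, 15, 0, 0, 0, 50], [-0.8, 1.9, 35, 0, 0, 0, 50], [-0.8, 1.9, 60, 0, 0, 0, 50], [-0.8, 1.9, 85, 0, 0, 0, 50], [-0.8, 1.9, 85, 0, 0, 0, 50]])

```text
clock: 39.3
eef_pos: [338.3, 298.6, 204.8]
tcp_rot: [2.276, 1.528, 1.098]
contact_force: [0.8, 0.2, -0.2]
opening: 0.585
```

```bash
python3 - <<'E'
from h import *
rep()
s,p,d=grab('wrist','w21'); s,q,d=grab('side','s21')
cv2.imwrite('pics/s21z.png',cv2.resize(q[190:290,235:335],None,fx=6,fy=6,interpolation=cv2.INTER_CUBIC)[:,:,::-1])
E
```

```text
t 39.30 vise [-95.5  -9.7 204.8] th 0.048 r 203.0 F [ 0.8  0.2 -0.2] push+ -0.14 open 49.9
```

View pics/w21.png

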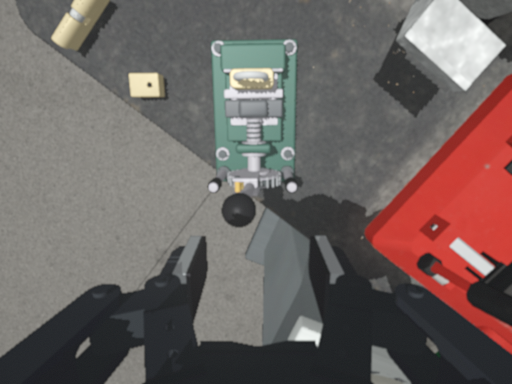

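View pics/s21z.png

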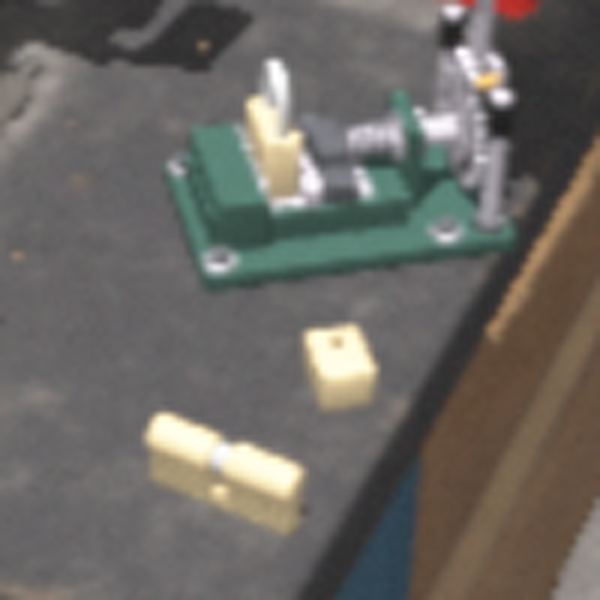

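```bash
python3 - <<'E'
from h import *
s,p,d=grab('wrist')
K=onz('wrist',(238.5,209.5),158,s)[0]; print('knob vise',vis(K).round(1), 'tool x axis',rpy(s['tcp_rot'])[:,0].round(3))
for nm,a,z in [('padlock body L',(229,76),64),('padlock body R',(273,76),64)]: print(nm,vis(onz('wrist',a,z,s)[0]).round(1))
print(s['clock'],s['contact_force'].round(1)); order.sign_off()
E
```

```text
knob vise [-100.6    5.5  158. ] tool x axis [ 0.016  0.036 -0.999]
padlock body L [ 0.6 20.1 64. ]
padlock body R [  0.1 -21.2  64. ]
39.4 [-0.6 -0.1  0.6]
the job is handed in; nothing more can be done
```

I stood the padlock upright between the jaws near the middle of their width, let go of it, and clamped it with four swings of the ratchet lever. I released the lever and handed the job in at about 39 s.

**Clamping force:** The last push on the moving knob read about 11.4 to 12.5 N, depending on how I allow for finger friction. With the lever held still it read about 9.5 N. The highest clamping reading was 12.5 N, below the 15 N limit. I pressed about 24 N against the back stop once on a return stroke, which does not load the jaws.

**Padlock position:** The last pictures show it upright against the fixed jaw. Its body spans from +20 to -21 mm across the jaws and looks square to them. The lock cylinder was never touched and looks unmoved in the last pictures.

**Checks that disagreed:**
- **Fingertips:** They sit about 30 mm short of the reported TCP. My first closings therefore missed the padlock's body and pinched its shackle, and I corrected this before lifting.
- **Knob position:** After release the knob measured at y of about +5 mm, where the arm position had suggested about -10 mm. The tool had tilted about 0.04 rad by then, which explains only part of the difference. I did not push the lever again to recheck the clamping force after letting go.

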